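# Hang a hook in the bench slat panel

### The arm

A 6-joint arm with a two-finger parallel gripper is mounted at the origin on a cart in front of the work surface, level with it; the furniture and walls round the work are solid. World frame = base frame: x ahead of the robot, y to its left, z up, the work surface at z = 0. Lengths are in m, angles in degrees, forces in N, time in s.
With the tool pointing down it reaches from about 0.275 to 0.825 m from the base axis. Payload 4.9 kg.
Tool frame: the origin (TCP) lies at the very end of the fingers, on their centre line; the grasp point (between the pads) lies ctrl.grip_depth behind it (ctrl.grip_depth is the distance from the TCP to the grasp point, in m); z points along the fingers, y is the line along which they close (so a half turn about z gives the same grasp; the last joint's range is limited). The gripper opens to 85 mm and grips with 20 to 120 N. Pads are 22 mm wide; open, the fingers measure 114 mm over their backs; the gripper's body (76 mm by 85 mm) begins 54 mm behind the grasp point. The pads swing forward as they close: fully open they stand 13 mm farther back than shut.
Start: joints at [-78.335, 18.69, -11.035, 60.275, 0, 82.311], TCP at [0.182, -0.519, 0.2] pointing down, gripper open.
Joint ranges: [-152.03, 152.03], [-55.5, 102.48], [-74.3, 77.21], [-110.64, 120.58], [-84.22, 78.4], [-180, 180]. Speed limits (degrees/s): [147.25, 147.25, 180, 180, 180, 180].

### API

Orientations are given as a 3x3 rotation matrix whose columns are the frame's x, y, z axes.
In Python, from station import ctrl gives the robot as it stands.
- The arm moves only by the shell command python3 -m inch [OPENING] [FORCE], which reads ROWS from standard input. ROWS is a JSON list of rows, 1 to 8 of them, each written [[dx, dy, dz], [rx, ry, rz]]: dx, dy, dz in m, then a rotation vector rx, ry, rz in degrees; each row shifts and turns the commanded pose from where the row before left it, along the tool's axes as they then stand; what a row does not reach is not made up. A row lasts 1/12 s, in which the tool goes at most 0.0417 m and 7.16 degrees, less where a joint would pass 70% of its speed; a pose out of reach is approached as far as the arm can. OPENING is the finger opening in m, set as the command begins (- or left out keeps the last). The fingers move at their own pace and stop on an object; FORCE is the grip in N (left out, the last holds). Time passes only in rows, so rows that do not move let the fingers close. It prints the time, the measured TCP pose, the force, the opening and the grip force at its end. Input that does not fit is refused with a message, and nothing moves.
- ctrl.state(): the state, without advancing time (a new reading comes with each control period).
- ctrl.capture(name): name is "scene" or "top"; returns (picture, depth): 420x560x3 uint8, blue, green, red; 420x560 float32, m along the optical axis (not along the pixel's ray), 0 where there is no reading.
- ctrl.calibration(name): a dict with "camera_matrix" (3x3 intrinsics, pixels), "distortion" ([k1, k2, p1, p2, k3] as OpenCV has them; the pictures are not rectified), "extrinsics" (4x4, takes a point from camera to world coordinates). Camera axes: x right, y up, looking along -z (the intrinsics and any distortion apply to the point x, -y, -z); pixel columns grow to the right and rows downward; lengths in m; the calibration is good to about 2 mm. A picture is of the moment at which its call begins. calibration takes no time and is no camera call.
- ctrl.finish_job(): hands the job in; it is judged then, once.
The state is a dict: "time_s": time; "joint_pos": joint angles; "qd": joint speeds; "tau": joint torques, N m; "tool_pos": TCP position; "orientation": TCP orientation; "contact_force": force on the tool from outside, world axes, zero at the start; "ft_torque": the same for the moment, N m; "gripper_width": finger opening in m; "grasp_force": force on a finger pad.
Only numpy, scipy, OpenCV 4.12 (cv2) and the standard library are available. Lean on these libraries where they do the work, as an engineer would, in place of code of your own. Each camera call takes 0.05 s, during which the arm holds its last target. There are 200 camera calls.

### The job

Pick up the loose steel hook from the worktop and hang it in the upper groove of the slotted bench panel, about halfway along, the same way as the hook that already hangs in the lower groove: tilt its arm end up, pass its lip into the groove, then turn it down until it is seated with its back plate flat against the panel, and let go. The panel's height on its posts is not known exactly, so feel for the groove gently and do not shove the hook or the gripper against the panel; leave the other things on the worktop where they are.

Things in the scene. Friction and masses are not known exactly. Their poses are not given: they have to be found in the camera images.
- hook: loose steel hook, 0.13 to 0.21 kg, upright on the worktop. Origin: bottom middle of the back plate's rear face; +x out of that face, to the panel when hung; +z up. mm: plate x -4..0, y -25..25, z 0..52; tongue at its top, x 0..11, y -23..23, z 49..52; lip up from the tongue's end, x 8..11, z 49..70 (slot 8 wide). Arm to -x: see point hook_blade. No pose while held
- hook_lip (a point): middle of the top edge of the hook's lip, at (9.5, 0, 70) mm in the hook's frame; the hook's axes. The lip passes a groove's mouth with the arm end tilted up 35 to 50 degrees (hook turned about its +y); while it turns down it must be raised so that the tongue is about 10 mm above the mouth's lower edge, then lowered
- hook_blade (a point): grip point in the hook's arm, near its centre of mass, at (-45, 0, 20) mm in the hook's frame; the hook's axes. The arm is a flat blade, x -105..-4, y -5..5 (10 mm thick), z 0..28 mm, ending in a crossbar at x = -108 (y -22..22, prongs up to z = 30 mm)
- panel: fixed bench panel. Origin on the worktop below the middle of the slat board's front face; that face is the plane x = 0, facing -x to the robot; +z up. mm: foot plate x -40..85, y -145..145, 10 thick; uprights y = +-136, 16 wide, z to 225; grey board y -126..126, x 0..36, rigidly clamped between them at an UNMEASURED height up to 10 mm above or below the middle setting
- groove_mid (a point): nominal point on the panel's front face, 150 mm up: the upper groove's lower edge, mid-width, at the middle setting (does not follow the board's true height; panel's axes). From it, in mm: mouth z 0..16; slats 5 thick; hollow behind them x 5..30, z -20..40. A seated hook has its rear face on the front face and its tongue on this edge: origin 49 below it
- board_top (a point): nominal point at mid-width of the front edge of the board's flat top, 206 mm up at the middle setting, on the panel's front face (does not follow the true height; panel's axes). The top runs 36 mm back. True top edge and true groove move together: the groove's lower edge is always 56 mm below the top
- hung_hook (a point): nominal place (middle setting) of the origin of the like hook that already hangs, fixed, in the lower groove (mouth 75 to 91 mm up), 85 mm right of the middle (y = -85) and 26 mm up; panel's axes
- timer: small white lab timer, 64x64x19 mm, bystander, lying on the worktop; origin at the centre of its underside
- scissors: scissors, 87x199x9 mm, bystander, lying on the worktop; origin at the centre of its underside
- dropper: small dropper bottle, 25 mm across, 58 mm high, bystander, standing; origin at the centre of its underside
- marker: marker pen, 136 mm long, 16 mm thick, bystander, lying; origin at the centre of its underside

How it is judged (in metres and radians):
On the way, in this order (a step that is already met when the one before it is completed fails the run):
1. the hook is lifted clear of the worktop (its lip over 0.12 m high) (height (world z) of hook_lip above 0.12 m), for 0.1 s.
2. the hook's lip is inside the upper groove (more than 8 mm behind the front face) with the arm tilted up by more than 0.2 rad (x of hook_lip in the frame of panel between 0.008 and 0.031 m and z of hook_lip in the frame of panel between 0.138 and 0.192 m and angle between hook's own z axis and vertical above 0.2 rad), for 0.1 s.
At the end, for the whole second after the job is handed in: the hook hangs at rest in the upper groove, released, within 40 mm of the middle of the panel, its back plate on the front face (within 4 mm) and upright and square to the panel within 0.09 rad (5 degrees), its lip behind the slat and its weight on the panel, at the groove's height (x of hook in the frame of panel between -0.004 and 0.003 m and y of hook in the frame of panel between -0.04 and 0.04 m and z of hook in the frame of panel between 0.088 and 0.114 m and x of hook_lip in the frame of panel between 0.0055 and 0.014 m and angle between the z axis of hook and the z axis of panel, either way round below 0.09 rad and angle between the y axis of hook and the y axis of panel, either way round below 0.09 rad and contact force between hook and panel above 0.5 N and contact force between hook and the fingers below 0.1 N and linear speed of hook below 0.02 m/s); the robot touches nothing.
It fails at once if the hook is pushed against the panel with more than 40 N (contact force between hook and panel above 40 N).
It fails at once if the gripper or arm is pushed against the panel with more than 20 N (contact force between any of the fingers, the arm and panel above 20 N).
It fails at once if a bystander (timer, scissors, dropper bottle, marker) is moved by more than 20 mm (distance of any of timer, scissors, dropper, marker from where it was at the start of the episode above 0.02 m).
It also fails if it takes over 61 s, if anything falls off the work surface, if the arm or the gripper's body presses on something with over 40 N, if the wrist force passes 120 N, or if a joint passes its speed limit or range.

## Working session

There is one attempt and no reset: what is moved stays moved. The work goes in short steps, Python scripts to look and compute and a shell command to move; the robot and the scene stay as the last step left them, time stands still between calls to the robot, and variables do not carry over. Pictures are saved under pics/ and viewed, at most 10 in all, crops included, and the job is handed in when it is done.

```bash
ls; mkdir -p pics; cat > h.py <<'E'
import numpy as np, cv2
from station import ctrl
def cap(n,f=None):
    im,d=ctrl.capture(n)
    if f: cv2.imwrite('pics/'+f,im)
    return im,d
def cloud(n,d):
    c=ctrl.calibration(n);K=np.array(c['camera_matrix']);D=np.array(c['distortion']);T=np.array(c['extrinsics'])
    h,w=d.shape
    u,v=np.meshgrid(np.arange(w),np.arange(h))
    p=cv2.undistortPoints(np.stack([u,v],-1).reshape(-1,1,2).astype(np.float64),K,D).reshape(h,w,2)
    P=np.stack([p[...,0]*d,-p[...,1]*d,-d],-1)
    W=P@T[:3,:3].T+T[:3,3]
    W[d==0]=np.nan
    return W
E
python3 - <<'E'
from h import *
for n in('scene','top'):
    im,d=cap(n,n+'0.png'); np.save(n+'0.npy',cloud(n,d)); c=ctrl.calibration(n); print(n,np.round(c['extrinsics'],3).tolist(), (d==0).mean())
print(ctrl.grip_depth, ctrl.state())
E
```

```text
pics
scene [[-0.861, 0.263, -0.435, 0.012], [-0.508, -0.476, 0.718, 0.757], [-0.018, 0.839, 0.544, 0.762], [0.0, 0.0, 0.0, 1.0]] 0.004226190476190476
top [[-0.0, 0.981, -0.195, 0.232], [-1.0, -0.004, -0.018, -0.058], [-0.018, 0.195, 0.981, 1.386], [0.0, 0.0, 0.0, 1.0]] 0.004013605442176871
0.0187 {'time_s': 0.1, 'joint_pos': array([-7.83332212e+01,  1.87290367e+01, -1.10853863e+01,  6.02723873e+01,
        1.79325237e-03,  8.23108895e+01]), 'qd': array([-0.06877313, -0.1064733 ,  0.10324348,  0.0048245 , -0.09832204,
        0.15563851]), 'tau': array([ 2.08354359e-04, -4.44240046e+01,  2.63038838e+01,  7.88865611e-03,
       -5.44173372e-05,  1.39947051e-06]), 'tool_pos': array([ 0.18219891, -0.51836858,  0.19897555]), 'orientation': array([[ 9.43478142e-01,  3.31434639e-01, -2.75736293e-04],
       [ 3.31434672e-01, -9.43476994e-01,  1.49015213e-03],
       [ 2.33737186e-04, -1.49731453e-03, -9.99998852e-01]]), 'contact_force': array([-0.70948867,  0.29511603, -0.51975519]), 'ft_torque': array([ 0.00426673,  0.00951055, -0.05040834]), 'grasp_force': 0.0, 'gripper_width': 0.08509884978702462}
```

View pics/scene0.png

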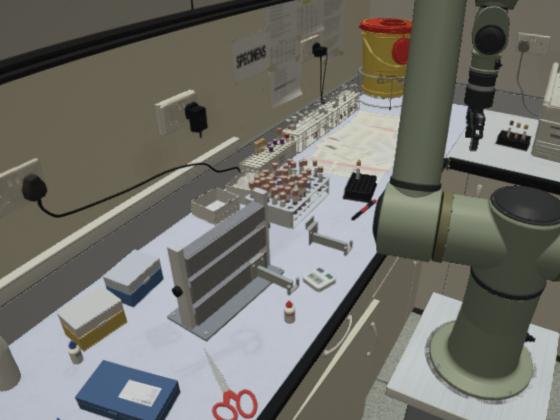

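View pics/top0.png

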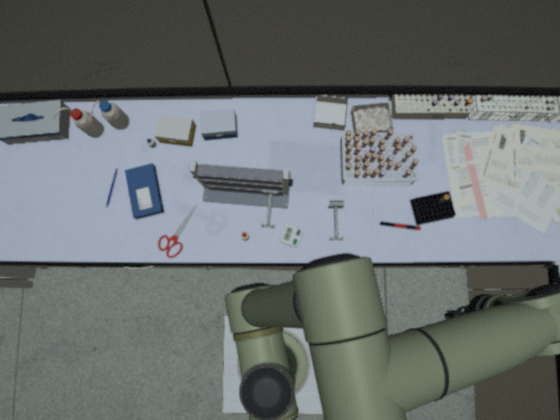

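The scene view shows the panel (scene px ~220,270) with the hung hook at (272,278) and the loose hook at (330,237). In the top view the panel is at (240,185), and the loose hook has its plate at (336,203) and its crossbar at (336,239).

```bash
python3 - <<'E'
from h import *
T=np.load('top0.npy');S=np.load('scene0.npy')
for n,(x,y) in dict(plate=(336,203),xbar=(336,239),mid=(336,220),ptopL=(196,172),ptopR=(290,183),foot=(240,203)).items(): print(n,np.round(T[y-1:y+2,x-1:x+2].reshape(-1,3).mean(0),3))
# hook points
def region(W,u0,u1,v0,v1,z0,z1):
    p=W[v0:v1,u0:u1].reshape(-1,3);p=p[~np.isnan(p[:,0])]
    return p[(p[:,2]>z0)&(p[:,2]<z1)]
for nm,W,r in(('top',T,(320,352,192,246)),('scene',S,(295,362,212,258))):
    p=region(W,*r,0.008,0.09); print(nm,len(p),p.min(0).round(3),p.max(0).round(3))
    m=p[:,:2].mean(0);u,s,v=np.linalg.svd(p[:,:2]-m);print('mean',m.round(4),'dir',v[0].round(3), np.degrees(np.arctan2(v[0][1],v[0][0])).round(1))
    hi=p[p[:,2]>0.038];print(' plate',len(hi),hi.mean(0).round(4),hi.min(0).round(3),hi.max(0).round(3))
    e=(p[:,:2]-m)@v[0];print(' ext',e.min().round(4),e.max().round(4))
# worktop
p=T[150:250,100:450].reshape(-1,3);p=p[np.abs(p[:,2])<.01];print('table z',np.median(p[:,2]),p[:,2].std())
p=S[330:360,180:210].reshape(-1,3);print('table z scene',np.nanmedian(p[:,2]),np.nanstd(p[:,2]))
# panel front face in scene: 
p=region(S,170,275,195,335,0.14,0.24);print(len(p),p.min(0).round(3),p.max(0).round(3))
for nm,W,r in(('top',T,(190,300,160,215)),('scene',S,(165,280,190,340))):
    p=region(W,*r,0.12,0.28)
    h,b=np.histogram(p[:,2],np.arange(.12,.28,.005));print(nm,dict(zip(b.round(3),h)))
for nm,W,r in(('top',T,(190,300,160,215)),):
    t=region(W,*r,0.19,0.25);print(t.mean(0));rc=cv2.minAreaRect((t[:,:2]*1000).astype(np.float32));print(rc)
for nm,u0,u1,v0,v1 in (('timer',278,304,222,248),('drop',238,252,230,244),('mark',376,424,218,232)):
    t=region(T,u0,u1,v0,v1,.006,.1);print(nm,len(t),t.min(0).round(3),t.max(0).round(3))
E
python3 -c "
import cv2
a=cv2.imread('pics/scene0.png')[180:345,150:370];b=cv2.imread('pics/top0.png')[150:255,180:360]
a=cv2.resize(a,None,fx=3.6,fy=3.6,interpolation=2);cv2.imwrite('pics/c1.png',a)
cv2.imwrite('pics/c2.png',cv2.resize(b,None,fx=4.4,fy=4.4,interpolation=2))"
```

```text
plate [ 0.507 -0.203  0.051]
xbar [ 0.395 -0.205  0.007]
mid [ 0.455 -0.204  0.029]
ptopL [0.571 0.222 0.202]
ptopR [ 0.554 -0.054  0.131]
foot [0.517 0.114 0.01 ]
top 263 [ 0.391 -0.254  0.008] [ 0.514 -0.178  0.073]
mean [ 0.4691 -0.2031] dir [-1.     0.001] 180.0
 plate 102 [ 0.5067 -0.2026  0.0536] [ 0.498 -0.226  0.039] [ 0.514 -0.178  0.073]
 ext -0.0452 0.0781
scene 594 [ 0.392 -0.394  0.008] [ 0.595 -0.178  0.072]
mean [ 0.4719 -0.2184] dir [-0.869  0.494] 150.4
 plate 136 [ 0.5068 -0.2033  0.0534] [ 0.498 -0.231  0.039] [ 0.515 -0.179  0.072]
 ext -0.1463 0.088
table z 3.4377246779238035e-05 0.0032774450623059893
table z scene 0.0007948325490845232 0.0037277636931401406
3079 [ 0.541 -0.051  0.14 ] [0.601 0.241 0.227]
top {np.float64(0.12): np.int64(39), np.float64(0.125): np.int64(55), np.float64(0.13): np.int64(43), np.float64(0.135): np.int64(80), np.float64(0.14): np.int64(56), np.float64(0.145): np.int64(13), np.float64(0.15): np.int64(4), np.float64(0.155): np.int64(23), np.float64(0.16): np.int64(33), np.float64(0.165): np.int64(43), np.float64(0.17): np.int64(40), np.
[... 1313 characters left out ...]
at64(0.215): np.int64(49), np.float64(0.22): np.int64(115), np.float64(0.225): np.int64(40), np.float64(0.23): np.int64(0), np.float64(0.235): np.int64(0), np.float64(0.24): np.int64(0), np.float64(0.245): np.int64(0), np.float64(0.25): np.int64(0), np.float64(0.255): np.int64(0), np.float64(0.26): np.int64(0), np.float64(0.265): np.int64(0), np.float64(0.27): np.int64(0), np.float64(0.275): np.int64(0)}
[0.56915761 0.09485342 0.19931041]
((569.806396484375, 93.69657897949219), (286.0262756347656, 38.57359313964844), 85.03335571289062)
timer 382 [ 0.369 -0.093  0.006] [ 0.452 -0.014  0.025]
drop 61 [0.386 0.079 0.006] [0.419 0.118 0.058]
mark 229 [ 0.423 -0.497  0.006] [ 0.464 -0.352  0.04 ]
```

View pics/c1.png

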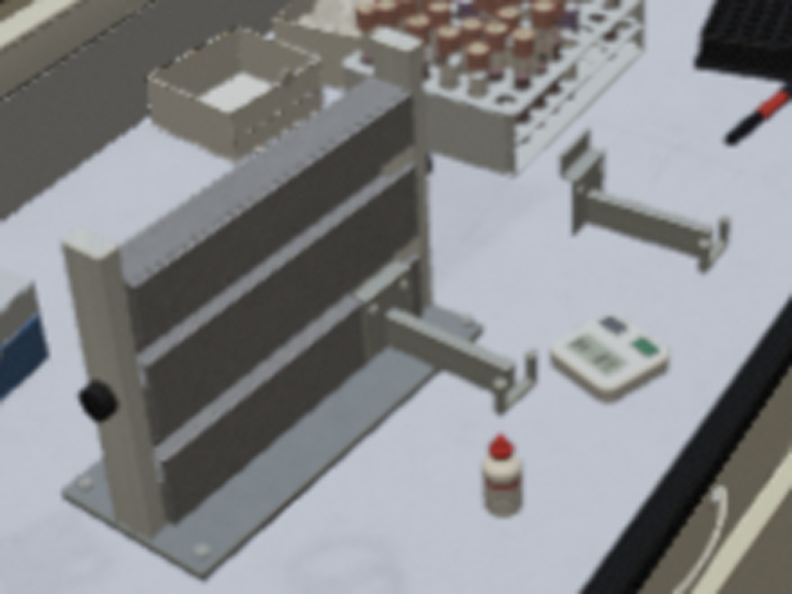

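View pics/c2.png

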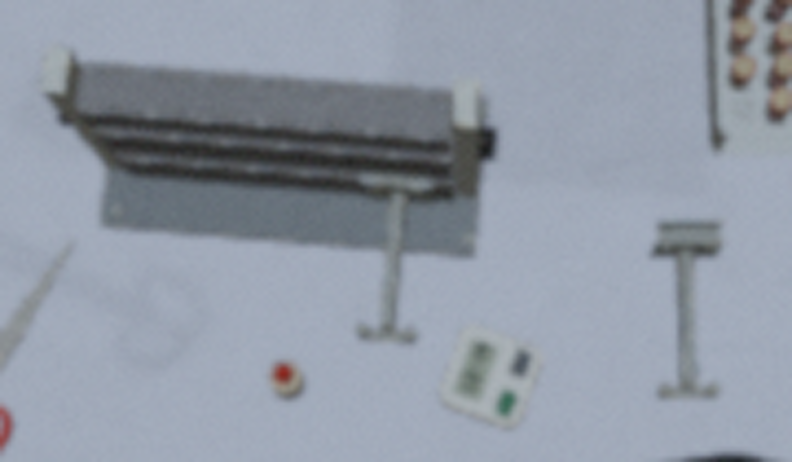

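The crops show the panel turned a few degrees, with its left end farther away. The hung hook is at its right end, the timer is between that and the loose hook, and the dropper stands in front at scene crop (502,480). The loose hook's plate faces +x, as it does when hung.

```bash
python3 - <<'E'
from h import *
T=np.load('top0.npy').reshape(-1,3);S=np.load('scene0.npy').reshape(-1,3)
def box(p,x0,x1,y0,y1,z0,z1): 
    return p[(p[:,0]>x0)&(p[:,0]<x1)&(p[:,1]>y0)&(p[:,1]<y1)&(p[:,2]>z0)&(p[:,2]<z1)]
for n,W in(('T',T),('S',S)):
    f=box(W,.5,.59,-.01,.2,.160,.188)
    a=np.polyfit(f[:,1],f[:,0],1)
    for _ in range(6):
        r=f[:,0]-np.polyval(a,f[:,1]); f=f[abs(r)<max(.003,1.5*np.median(abs(r)))]; a=np.polyfit(f[:,1],f[:,0],1)
    print(n,'front face x=',a,'yaw',-np.degrees(np.arctan(a[0])),len(f),'at y=.094',np.polyval(a,.094))
    t=box(W,.545,.61,-.01,.2,.19,.212);t=t[(t[:,0]-np.polyval(a,t[:,1])>.006)&(t[:,0]-np.polyval(a,t[:,1])<.032)]
    print('  top z med',np.median(t[:,2]),t[:,2].std(),len(t))
    u=box(W,.5,.65,-.1,.3,.214,.24); 
    for sgn in(-1,1):
        k=u[(u[:,1]-.094)*sgn>0]; print('  upright',k.mean(0).round(4),np.median(k[:,2]).round(4),k[:,1].min().round(3),k[:,1].max().round(3),len(k))
    ft=box(W,.45,.56,-.1,.3,.006,.014);ft=ft[np.polyval(a,ft[:,1])-ft[:,0]>.005];print('  foot z',np.median(ft[:,2]),'y',np.percentile(ft[:,1],[1,99]))
    gr=box(W,.5,.6,0,.2,.125,.16); r=gr[:,0]-np.polyval(a,gr[:,1]); fr=gr[abs(r)<.003]
    print('  slat2 front top z pct', np.percentile(fr[:,2],[90,97,100]).round(4)); print('  hist',np.histogram(fr[:,2],np.arange(.125,.161,.003))[0])
    b=box(W,.41,.49,-.23,-.17,.02,.04);print('  blade y',np.median(b[:,1]),np.polyfit(b[:,0],b[:,1],1)[0],'ztop',np.median(b[:,2]),len(b))
    c=box(W,.37,.41,-.24,-.17,.015,.04);print('  xbar',np.median(c,0).round(4),c.min(0).round(3),c.max(0).round(3))
    l=box(W,.48,.53,-.24,-.17,.062,.08);print('  lip',np.median(l,0).round(4),l.min(0).round(3),l.max(0).round(3),len(l))
# planning: max-clearance poses of hook section vs slats (mm, groove edge frame)
def sect(x0,z0,th,L): # densified outline
    c,s=np.cos(th),np.sin(th); return np.stack([x0+L[:,0]*c+L[:,1]*s, z0-L[:,0]*s+L[:,1]*c],1)
L=np.array([(x,z) for r in((-4,0,0,52),(0,11,49,52),(8,11,49,70)) for x in np.arange(r[0],r[1]+.1,1) for z in np.arange(r[2],r[3]+.1,1)],float)
slats=[(0,5,-59,0),(0,5,16,56)];
def clr(P):
    d=[]
    for a,b,c,e in slats:
        dx=np.maximum(a-P[:,0],P[:,0]-b);dz=np.maximum(c-P[:,1],P[:,1]-e)
        d.append(np.where((dx>0)&(dz>0),np.hypot(dx,dz),np.maximum(dx,dz)).min())
    d.append((30-P[:,0]).min()); d.append((40-P[:,1])[P[:,0]>5].min() if (P[:,0]>5).any() else 99)
    return min(d)
# want at tilt: lip through. report best clearance with tongue's slot point (4,52) near mouth plane
for deg in(45,42,38,35,30,25,20,15,10,5,0):
    th=np.radians(deg);best=[]
    for tx in np.arange(-6,8,.5):
        for tz in np.arange(-4,18,.5):
            o=sect(0,0,th,np.array([[4.,50.5]]))[0]
            x0,z0=tx-o[0],tz-o[1]; P=sect(x0,z0,th,L)
            lip=sect(x0,z0,th,np.array([[9.5,70.]]))[0]
            if lip[0]<8: continue
            best.append((clr(P),tx,tz,*lip))
    best.sort(reverse=True); print(deg,[np.round(b,1).tolist() for b in best[:2]])
E
```

```text
T front face x= [0.08799187 0.54357279] yaw -5.028611427600251 165 at y=.094 0.5518440222023989
  top z med 0.1959761103834058 0.0022192530450663517 594
  upright [ 0.5593 -0.041   0.224 ] 0.2242 -0.049 -0.032 66
  upright [0.5821 0.2269 0.2238] 0.2241 0.219 0.236 69
  foot z 0.009547913912083317 y [-0.04393412  0.28832347]
  slat2 front top z pct [0.1454 0.1584 0.16  ]
  hist [17 14 12 20 31 26 18  0  0  1  8  5]
  blade y -0.20372941708100628 0.019593053967734714 ztop 0.02791581608914462 79
  xbar [ 0.3991 -0.203   0.0276] [ 0.392 -0.225  0.017] [ 0.409 -0.181  0.034]
  lip [ 0.5129 -0.2021  0.0689] [ 0.51  -0.224  0.062] [ 0.514 -0.182  0.073] 19
S front face x= [0.09202663 0.54462094] yaw -5.257927828120191 718 at y=.094 0.5532714437993187
  top z med 0.19612510798770855 0.0010147493122720545 635
  upright [ 0.5582 -0.0397  0.2217] 0.2224 -0.05 -0.033 96
  upright [0.5822 0.2314 0.2218] 0.2235 0.221 0.239 133
  foot z 0.009916813090150745 y [-0.04206842  0.29506267]
  slat2 front top z pct [0.1581 0.1596 0.16  ]
  hist [69 72 54 81 89 54  1  0  0  1 32 53]
  blade y -0.2017356342
[... 204 characters left out ...]
.181  0.072] 24
45 [[3.7, -1.5, 10.0, 16.2, 19.9], [3.5, -1.0, 9.5, 16.7, 19.4]]
42 [[3.7, -1.0, 9.5, 16.1, 20.3], [3.7, -0.5, 9.5, 16.6, 20.3]]
38 [[3.7, -0.5, 9.5, 15.8, 21.5], [3.6, 0.0, 9.5, 16.3, 21.5]]
35 [[3.8, 0.5, 9.0, 16.2, 21.8], [3.8, 0.0, 9.0, 15.7, 21.8]]
30 [[4.2, 2.5, 8.0, 17.0, 22.1], [4.1, 1.5, 8.5, 16.0, 22.6]]
25 [[4.7, 2.5, 8.0, 15.7, 23.3], [4.5, 2.0, 8.0, 15.2, 23.3]]
20 [[4.4, 2.5, 8.0, 14.3, 24.4], [4.2, 2.5, 8.5, 14.3, 24.9]]
15 [[3.7, 2.5, 8.0, 12.9, 25.4], [3.6, 3.0, 9.5, 13.4, 26.9]]
10 [[2.9, 2.5, 8.0, 11.3, 26.2], [2.9, 3.0, 11.0, 11.8, 29.2]]
5 [[2.2, 2.5, 8.0, 9.7, 26.9], [2.2, 2.5, 8.5, 9.7, 27.4]]
0 [[1.5, 2.5, 13.0, 8.0, 32.5], [1.5, 2.5, 12.5, 8.0, 32.0]]
```

```bash
cat >> h.py <<'E'
from scipy.spatial.transform import Rotation as Rn
def Rtool(yaw,a): # a = forward tilt of tool z from straight down (deg), yaw of heading
    a=np.radians(a);z=[np.sin(a),0,-np.cos(a)];y=[0,-1,0];x=[np.cos(a),0,np.sin(a)]
    return Rn.from_euler('z',yaw,degrees=True).as_matrix()@np.array([x,y,z]).T
def delta(pos,R):
    s=ctrl.state();A=s['orientation']
    print('dpos tool mm',(A.T@(np.array(pos)-s['tool_pos'])*1000).round(1),'rotvec',np.degrees(Rn.from_matrix(A.T@R).as_rotvec()).round(2),'F',s['contact_force'].round(1),'t',round(s['time_s'],2))
E
echo '[[[0.02,-0.0139,0.00375],[0,0,0]],[[0.02,-0.0139,0.00375],[0,0,0]],[[0.02,-0.0139,0.00375],[0,0,0]],[[0.02,-0.0139,0.00375],[0,0,0]],[[0.02,-0.0139,0.00375],[0,0,0]],[[0.02,-0.0139,0.00375],[0,0,0]],[[0.02,-0.0139,0.00375],[0,0,0]],[[0.02,-0.0139,0.00375],[0,0,0]]]' | python3 -m inch 0.085
echo '[[[0.02,-0.0139,0.00375],[0,0,0]],[[0.02,-0.0139,0.00375],[0,0,0]],[[0.02,-0.0139,0.00375],[0,0,0]],[[0.02,-0.0139,0.00375],[0,0,0]],[[0.02,-0.0139,0.00375],[0,0,0]],[[0.02,-0.0139,0.00375],[0,0,0]],[[0.02,-0.0139,0.00375],[0,0,0]],[[0.02,-0.0139,0.00375],[0,0,0]]]' | python3 -m inch
echo '[[[0,0,0],[0,0,6.45]],[[0,0,0],[0,0,6.45]],[[0,0,0],[0,0,6.45]],[[0,0,0],[0,7,0]],[[0,0,0],[0,7,0]],[[0,0,0],[0,7,0]],[[0,0,0],[0,7,0]],[[0,0,0],[0,7,0]]]' | python3 -m inch
echo '[[[0,0,0],[0,0,0]],[[0,0,0],[0,0,0]],[[0,0,0],[0,0,0]]]' | python3 -m inch
python3 -c "
from h import *
delta((.411,-.203,.0906),Rtool(0,35))"
```

```text
time_s: 0.77
tool_pos: [0.2968, -0.3597, 0.1692]
orientation: [[0.944, 0.331, -0.0], [0.331, -0.944, 0.001], [-0.0, -0.001, -1.0]]
contact_force: [0.6, 0.3, 0.4]
gripper_width: 0.085
grasp_force: 0.0
time_s: 1.43
tool_pos: [0.4108, -0.2018, 0.1393]
orientation: [[0.944, 0.331, -0.0], [0.331, -0.944, 0.0], [-0.0, -0.0, -1.0]]
contact_force: [0.6, -0.2, -0.5]
gripper_width: 0.0847
grasp_force: 0.0
time_s: 2.1
tool_pos: [0.4107, -0.2028, 0.1408]
orientation: [[0.815, 0.001, 0.579], [0.003, -1.0, -0.002], [0.579, 0.003, -0.815]]
contact_force: [-0.1, -1.3, -0.1]
gripper_width: 0.0848
grasp_force: 0.0
time_s: 2.35
tool_pos: [0.4112, -0.2043, 0.1405]
orientation: [[0.819, -0.0, 0.573], [0.0, -1.0, -0.001], [0.573, 0.001, -0.819]]
contact_force: [0.3, -0.4, 0.8]
gripper_width: 0.0851
grasp_force: 0.0
dpos tool mm [-28.7  -1.4  40.8] rotvec [0.07 0.02 0.02] F [ 0.3 -0.4  0.8] t 2.35
```

```bash
echo '[[[-0.0143,-0.0007,0.02],[0,0,0]],[[-0.0143,-0.0007,0.02],[0,0,0]],[[0,0,0.02],[0,0,0]],[[0,0,0.02],[0,0,0]],[[0,0,0.02],[0,0,0]],[[0,0,0.02],[0,0,0]],[[0,0,0.013],[0,0,0]],[[0,0,0.007],[0,0,0]]]' | python3 -m inch
echo '[[[0,0,0],[0,0,0]],[[0,0,0],[0,0,0]],[[0,0,0],[0,0,0]]]' | python3 -m inch
python3 - <<'E'
from h import *
delta((.4687,-.203,.0087),Rtool(0,35))
im,d=cap('scene'); W=cloud('scene',d)
cv2.imwrite('pics/g1.png',cv2.resize(im[190:290,270:400],None,fx=5,fy=5))
E
```

```text
time_s: 3.02
tool_pos: [0.4705, -0.2021, 0.0077]
orientation: [[0.819, 0.004, 0.574], [0.004, -1.0, 0.001], [0.574, 0.001, -0.819]]
contact_force: [-0.2, 0.2, 0.5]
gripper_width: 0.0853
grasp_force: 0.0
time_s: 3.27
tool_pos: [0.468, -0.2019, 0.0091]
orientation: [[0.819, 0.001, 0.574], [0.001, -1.0, -0.0], [0.574, 0.001, -0.819]]
contact_force: [-0.2, -0.1, -0.7]
gripper_width: 0.0849
grasp_force: 0.0
dpos tool mm [0.3 1.1 0.8] rotvec [ 0.   -0.02  0.07] F [-0.2 -0.1 -0.7] t 3.27
```

View pics/g1.png

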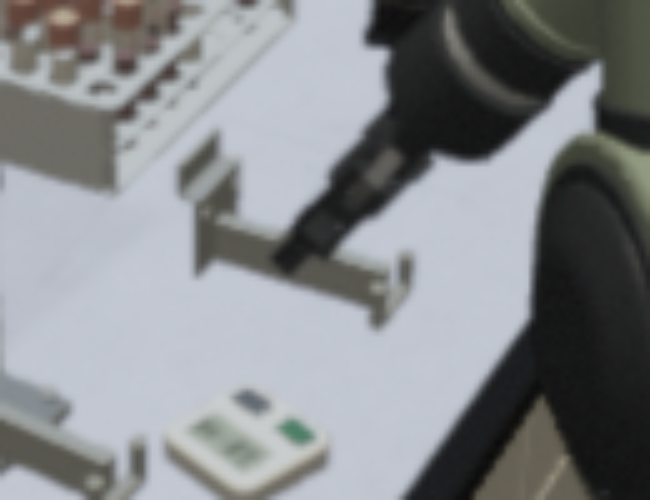

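The fingers straddle the blade at about its middle (crop px 290,265) and are clear of the crossbar. Closing now.

```bash
echo '[[[0,0,0],[0,0,0]],[[0,0,0],[0,0,0]],[[0,0,0],[0,0,0]],[[0,0,0],[0,0,0]],[[0,0,0],[0,0,0]],[[0,0,0],[0,0,0]],[[0,0,0],[0,0,0]],[[0,0,0],[0,0,0]]]' | python3 -m inch 0 60
echo '[[[0,0,0],[0,0,0]],[[0,0,0],[0,0,0]],[[0,0,0],[0,0,0]],[[0,0,0],[0,0,0]],[[0,0,0],[0,0,0]],[[0,0,0],[0,0,0]]]' | python3 -m inch
```

```text
time_s: 3.98
tool_pos: [0.4673, -0.2016, 0.0086]
orientation: [[0.819, 0.0, 0.574], [0.0, -1.0, 0.0], [0.574, -0.0, -0.819]]
contact_force: [0.5, -1.1, 0.9]
gripper_width: 0.0001
grasp_force: 0.0
time_s: 4.48
tool_pos: [0.4674, -0.2016, 0.0086]
orientation: [[0.819, 0.0, 0.574], [0.0, -1.0, 0.0], [0.574, -0.0, -0.819]]
contact_force: [-0.3, 0.1, -0.6]
gripper_width: 0.0002
grasp_force: 0.0
```

```bash
python3 - <<'E'
from h import *
im,d=cap('scene'); t,dt=cap('top')
a=cv2.resize(im[190:290,270:400],None,fx=4.5,fy=4.5)
b=cv2.resize(t[170:260,300:380],None,fx=2.5,fy=5)
b=cv2.resize(t[180:270,300:370],(350,450))
a=cv2.resize(a,(440,340)); c=np.zeros((450,800,3),np.uint8); c[:340,:440]=a; c[:,445:795]=b
cv2.imwrite('pics/g2.png',c)
for n,dd in(('scene',d),('top',dt)):
    W=cloud(n,dd).reshape(-1,3); p=W[(W[:,0]>.37)&(W[:,0]<.53)&(W[:,1]>-.26)&(W[:,1]<-.15)&(W[:,2]>.05)&(W[:,2]<.08)&(W[:,0]>.49)]; print(n,p.mean(0),len(p),p.min(0),p.max(0))
E
```

```text
scene [ 0.50925512 -0.20364378  0.05743313] 95 [ 0.49815476 -0.2287804   0.05013907] [ 0.51474583 -0.17867327  0.07194704]
top [ 0.507958   -0.2017231   0.05792084] 70 [ 0.49930981 -0.22551786  0.05003995] [ 0.5142359  -0.18019134  0.07304652]
```

View pics/g2.png

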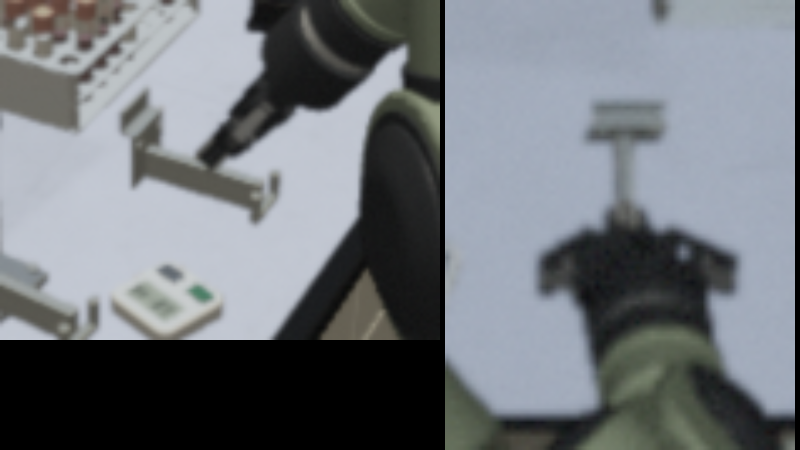

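```bash
python3 - <<'E'
from h import *
s=ctrl.state()
c=ctrl.calibration('scene');K=np.array(c['camera_matrix']);D=np.array(c['distortion']);T=np.array(c['extrinsics'])
def proj(p):
    q=T[:3,:3].T@(np.array(p)-T[:3,3]); return cv2.projectPoints(np.array([[q[0],-q[1],-q[2]]]),np.zeros(3),np.zeros(3),K,D)[0].ravel().round(1)
tp=s['tool_pos'];z=s['orientation'][:,2]
print('tcp',tp,proj(tp),'grasp',proj(tp-z*.0187),'-50mm',proj(tp-z*.05),'blade top',proj((.458,-.203,.028)))
im,d=cap('scene');W=cloud('scene',d)
g=cv2.cvtColor(im,cv2.COLOR_BGR2GRAY)
for v in range(226,246,2): print(v,[ (int(g[v,u]),*(W[v,u]*1000).round().astype(int).tolist()) for u in range(324,342,3)])
E
```

```text
tcp [ 0.46735142 -0.20162504  0.00857799] [323.7 242.8] grasp [327.4 239.3] -50mm [333.8 233.3] blade top [327.2 237.7]
226 [(199, 508, -285, 2), (198, 502, -292, 0), (197, 495, -299, -1), (192, 487, -301, 0), (81, 409, -146, 115), (61, 406, -157, 109)]
228 [(198, 506, -282, -2), (199, 498, -284, 0), (198, 491, -290, -1), (151, 430, -176, 84), (28, 405, -139, 114), (76, 400, -144, 113)]
230 [(199, 502, -274, -3), (199, 493, -274, 0), (192, 485, -279, 0), (53, 421, -157, 92), (28, 406, -140, 107), (68, 399, -143, 108)]
232 [(198, 496, -260, 0), (198, 488, -265, 0), (129, 453, -208, 45), (30, 435, -188, 63), (26, 411, -153, 91), (42, 398, -141, 103)]
234 [(195, 492, -252, -1), (176, 482, -252, 2), (58, 443, -188, 54), (31, 433, -185, 59), (33, 418, -169, 74), (27, 401, -149, 91)]
236 [(163, 471, -209, 25), (146, 462, -210, 28), (30, 444, -190, 46), (26, 434, -187, 51), (101, 430, -197, 47), (141, 405, -159, 78)]
238 [(93, 467, -201, 25), (145, 459, -204, 26), (99, 444, -191, 39), (61, 434, -188, 44), (176, 454, -252, -1), (197, 446, -255, 0)]
240 [(86, 466, -200, 19), (86, 457, -200, 23), (89, 447, -197, 28), (108, 440, -202, 27), (160, 432, -204, 28), (171, 425, -208, 28)]
242 [(87, 467, -202, 11), (86, 459, -204, 13), (88, 446, -197, 22), (85, 439, -199, 23), (90, 430, -199, 26), (136, 422, -201, 27)]
244 [(91, 465, -199, 7), (85, 456, -198, 11), (86, 448, -201, 11), (86, 440, -202, 14), (86, 429, -197, 21), (86, 422, -202, 20)]
```

```bash
echo '[[[0,0,-0.02],[0,0,0]],[[0,0,-0.02],[0,0,0]],[[0,0,-0.02],[0,0,0]],[[0,0,0],[0,0,0]],[[0,0,0],[0,0,0]],[[0,0,0],[0,0,0]]]' | python3 -m inch
python3 - <<'E'
from h import *
s=ctrl.state();A=s['orientation'];tp=s['tool_pos']
for n in('scene','top'):
    im,d=cap(n);W=cloud(n,d);g=im.max(2)
    L=(W-tp)@A  # tool coords
    m=(abs(L[...,0])<.03)&(abs(L[...,1])<.04)&(L[...,2]>-.12)&(L[...,2]<.02)&(W[...,2]>.045)
    P=L[m];print(n,len(P))
    for a in range(-120,20,5):
        q=P[(P[:,2]*1000>=a)&(P[:,2]*1000<a+5)]
        if len(q): print(a,len(q),(q.mean(0)*1000).round(0),(q.min(0)*1000).round(0),(q.max(0)*1000).round(0))
E
```

```text
time_s: 5.13
tool_pos: [0.4334, -0.2021, 0.0578]
orientation: [[0.819, -0.0, 0.574], [0.0, -1.0, -0.001], [0.574, 0.001, -0.819]]
contact_force: [0.2, -1.0, 0.5]
gripper_width: 0.0004
grasp_force: 0.0
scene 148
-120 14 [  -3.  -22. -117.] [ -18.  -31. -120.] [  15.  -15. -115.]
-115 8 [   7.  -18. -113.] [ -14.  -24. -115.] [  17.  -13. -111.]
-110 10 [  -0.  -17. -108.] [ -16.  -20. -109.] [  17.  -12. -105.]
-105 15 [   3.  -15. -103.] [ -16.  -21. -105.] [  17.  -10. -100.]
-100 9 [  3. -17. -98.] [ -15.  -33. -100.] [ 17. -13. -96.]
-95 2 [ 14. -14. -93.] [ 13. -15. -93.] [ 15. -13. -93.]
-90 1 [ 12. -28. -88.] [ 12. -28. -88.] [ 12. -28. -88.]
-85 15 [  2. -32. -83.] [ -9. -35. -85.] [ 14. -27. -80.]
-80 5 [  8. -22. -78.] [-11. -33. -80.] [ 13.  -8. -76.]
-70 2 [  0. -16. -66.] [ -5. -17. -67.] [  6. -15. -65.]
-65 6 [ -0. -13. -62.] [ -7. -17. -64.] [  6.  -8. -60.]
-60 10 [  0. -13. -58.] [ -7. -19. -60.] [ 11.  -7. -55.]
-55 14 [  3. -11. -53.] [ -9. -17. -55.] [ 11.  -6. -51.]
-50 13 [  0. -11. -48.] [-10. -14. -50.] [ 11.  -6. -45.]
-45 12 [ -2. -11. -43.] [-10. -16. -45.]
[... 519 characters left out ...]
.  37. -90.]
-90 26 [  1.  -7. -88.] [-10. -31. -90.] [ 11.  33. -85.]
-85 24 [  7.   0. -82.] [ -6. -34. -84.] [ 12.  29. -80.]
-80 14 [  7.  -7. -77.] [  3. -30. -79.] [ 10.  18. -76.]
-75 11 [  6.  -1. -72.] [-10. -12. -75.] [ 10.  10. -70.]
-70 4 [  5.  -4. -67.] [ -4. -14. -69.] [ 11.   1. -65.]
-65 3 [  8.  -2. -63.] [  8.  -8. -65.] [  9.   4. -62.]
-60 7 [  7.  -1. -58.] [  4. -13. -60.] [ 10.  12. -55.]
-55 8 [  4. -10. -52.] [ -3. -16. -55.] [  9.  -1. -50.]
-50 6 [  6.  -2. -49.] [  4. -16. -50.] [ 10.   9. -46.]
-45 8 [  6.  -2. -42.] [  4. -12. -45.] [  8.  10. -40.]
-40 3 [ 10.  -6. -39.] [  9.  -9. -40.] [ 10.  -3. -38.]
-35 2 [  7.   3. -34.] [  7.   1. -34.] [  7.   4. -34.]
```

Both cameras put the real fingertips about 31 mm short of the reported TCP along the tool axis, so the fingers closed above the blade. I'll open, go deeper with that correction, and watch the force.

```bash
echo '[[[0,0,0],[0,0,0]],[[0,0,0],[0,0,0]],[[0,0,0],[0,0,0]],[[0,0,0],[0,0,0]],[[0,0,0],[0,0,0]],[[0,0,0],[0,0,0]],[[0,0,0],[0,0,0]],[[0,0,0],[0,0,0]]]' | python3 -m inch 0.085
echo '[[[0.0014,0.001,0.02],[0,0,0]],[[0,0,0.02],[0,0,0]],[[0,0,0.015],[0,0,0]],[[0,0,0.012],[0,0,0]],[[0,0,0.009],[0,0,0]],[[0,0,0],[0,0,0]],[[0,0,0],[0,0,0]]]' | python3 -m inch
echo '[[[0,0,0.005],[0,0,0]],[[0,0,0.005],[0,0,0]],[[0,0,0.0045],[0,0,0]],[[0,0,0],[0,0,0]],[[0,0,0],[0,0,0]],[[0,0,0],[0,0,0]]]' | python3 -m inch
```

```text
time_s: 5.9
tool_pos: [0.433, -0.2017, 0.0578]
orientation: [[0.819, 0.0, 0.574], [0.0, -1.0, -0.0], [0.574, 0.0, -0.819]]
contact_force: [-0.3, 0.1, 0.1]
gripper_width: 0.085
grasp_force: 0.0
time_s: 6.48
tool_pos: [0.4775, -0.2022, -0.0041]
orientation: [[0.82, 0.001, 0.573], [-0.0, -1.0, 0.001], [0.573, -0.001, -0.82]]
contact_force: [0.1, 0.1, 0.7]
gripper_width: 0.0853
grasp_force: 0.0
time_s: 6.98
tool_pos: [0.4859, -0.2026, -0.0156]
orientation: [[0.819, 0.0, 0.573], [0.0, -1.0, 0.0], [0.573, -0.0, -0.819]]
contact_force: [-0.3, 0.8, 0.2]
gripper_width: 0.0848
grasp_force: 0.0
```

```bash
echo '[[[0,0,0],[0,0,0]],[[0,0,0],[0,0,0]],[[0,0,0],[0,0,0]],[[0,0,0],[0,0,0]],[[0,0,0],[0,0,0]],[[0,0,0],[0,0,0]],[[0,0,0],[0,0,0]],[[0,0,0],[0,0,0]]]' | python3 -m inch 0 60
echo '[[[0,0,0],[0,0,0]],[[0,0,0],[0,0,0]],[[0,0,0],[0,0,0]],[[0,0,0],[0,0,0]]]' | python3 -m inch
```

```text
time_s: 7.65
tool_pos: [0.4862, -0.203, -0.0154]
orientation: [[0.819, -0.0, 0.574], [0.0, -1.0, -0.001], [0.574, 0.001, -0.819]]
contact_force: [-1.0, -0.4, 3.0]
gripper_width: 0.0085
grasp_force: 58.7
time_s: 7.98
tool_pos: [0.4862, -0.203, -0.0154]
orientation: [[0.819, -0.0, 0.574], [0.0, -1.0, -0.001], [0.574, 0.001, -0.819]]
contact_force: [-2.7, -1.8, 5.8]
gripper_width: 0.0087
grasp_force: 59.0
```

```bash
echo '[[[0.0057,0,-0.0082],[0,0,0]],[[0.0115,0,-0.0164],[0,0,0]],[[0.0115,0,-0.0164],[0,0,0]],[[0.0115,0,-0.0164],[0,0,0]],[[0.0115,0,-0.0164],[0,0,0]],[[0.0115,0,-0.0164],[0,0,0]],[[0.0115,0,-0.0164],[0,0,0]],[[0.0115,0,-0.0164],[0,0,0]]]' | python3 -m inch
echo '[[[0.0115,0,-0.0164],[0,0,0]],[[0.0115,0,-0.0164],[0,0,0]],[[0,0,0],[0,0,0]],[[0,0,0],[0,0,0]],[[0,0,0],[0,0,0]]]' | python3 -m inch
python3 - <<'E'
from h import *
s=ctrl.state();A=s['orientation'];tp=s['tool_pos'];print(tp,s['grasp_force'])
ex=A.T@(np.array([.503,-.203,0])-np.array([.4862,-.203,-.0154]))
o=tp+A@ex;print('expected origin',o)
for n in('scene','top'):
    im,d=cap(n);W=cloud(n,d).reshape(-1,3);P=W-o
    b=lambda x0,x1,y,z0,z1:P[(P[:,0]>x0)&(P[:,0]<x1)&(abs(P[:,1])<y)&(P[:,2]>z0)&(P[:,2]<z1)]
    for nm,q in(('lip',b(-.02,.03,.04,.06,.085)),('tongue/plate',b(-.02,.03,.04,.035,.06)),('plate',b(-.015,.02,.04,-.01,.08)),('xbar',b(-.13,-.1,.04,-.01,.04)),('blade',b(-.095,-.01,.03,-.01,.04))):
        if len(q): print(n,nm,len(q),(np.median(q,0)*1000).round(1),(q.min(0)*1000).round(),(q.max(0)*1000).round())
E
```

```text
time_s: 8.65
tool_pos: [0.485, -0.2013, 0.1345]
orientation: [[0.82, 0.0, 0.572], [-0.001, -1.0, 0.002], [0.572, -0.002, -0.82]]
contact_force: [0.2, -1.5, -3.0]
gripper_width: 0.0086
grasp_force: 58.8
time_s: 9.07
tool_pos: [0.4851, -0.2017, 0.173]
orientation: [[0.82, 0.0, 0.572], [-0.001, -1.0, 0.001], [0.572, -0.002, -0.82]]
contact_force: [0.7, 0.3, -2.2]
gripper_width: 0.0087
grasp_force: 58.8
[ 0.48510292 -0.20166035  0.17302194] 58.80185902118683
expected origin [ 0.50190292 -0.20166035  0.18842194]
scene lip 37 [11.6  0.8 67.1] [  8. -20.  60.] [15. 25. 71.]
scene tongue/plate 124 [ 1.1  1.6 50.8] [ -5. -24.  35.] [13. 27. 60.]
scene plate 294 [-0.5  4.9 39.6] [-15. -28.   0.] [15. 28. 71.]
scene xbar 102 [-106.3    2.1   16.5] [-111.  -20.    3.] [-100.   25.   31.]
scene blade 345 [-54.4   5.8  19.1] [-95.  -7.  -1.] [-10.  22.  39.]
top lip 32 [ 9.8  3.  66.6] [  8. -20.  60.] [12. 25. 73.]
top tongue/plate 104 [ 2.3  1.1 50.5] [ -4. -22.  38.] [10. 27. 60.]
top plate 198 [ 0.2  2.1 49.7] [-15. -22.  -2.] [12. 27. 73.]
top blade 95 [-37.5   1.9  26.9] [-62. -15.  13.] [-10.  20.  39.]
```

```bash
echo '[[[0,0,0],[-2.93,0,4.18]],[[0,0,0],[0,-6,0]],[[0,0,0],[0,-6,0]],[[0,0,0],[0,-6,0]],[[0,0,0],[0,-6,0]],[[0,0,0],[0,-6,0]],[[0,0,0],[0,-6,0]],[[0,0,0],[0,-6,0]]]' | python3 -m inch
echo '[[[0,0,0],[0,0,0]],[[0,0,0],[0,0,0]],[[0,0,0],[0,0,0]]]' | python3 -m inch
cat >> h.py <<'E'
EX=Rtool(0,35).T@np.array([.0168,0.001,.0154])  # hook origin in tool frame
YAW=-5.1; PM=np.array([.5525,.0945]); EDGE=.141
Rz=Rn.from_euler('z',YAW,degrees=True).as_matrix()
def hookpose(): 
    s=ctrl.state();A=s['orientation'];o=s['tool_pos']+A@EX
    Rh=A@Rtool(0,35).T; return o,Rh
def where():
    o,Rh=hookpose();f=lambda p:(Rz.T@(p-np.r_[PM,EDGE]))*1000
    print('rel groove mm: origin',f(o).round(1),'lip',f(o+Rh@[.0095,0,.07]).round(1),'tongue',f(o+Rh@[.004,0,.049]).round(1),'tilt',np.degrees(np.arctan2(-(Rz.T@Rh)[2,0],(Rz.T@Rh)[2,2])).round(1))
def goto(ref,xyz,th): # put hook-frame point ref (mm) at groove-frame xyz (mm), tilt th deg
    Rh=Rz@Rn.from_euler('y',th,degrees=True).as_matrix()
    o=np.r_[PM,EDGE]+Rz@(np.array(xyz)/1000)-Rh@(np.array(ref)/1000)
    R=Rtool(YAW,35-th); delta(o-R@EX,R)
LIP=(9.5,0,70);TON=(4,0,49)
E
python3 - <<'E'
from h import *
where(); goto(LIP,(-50,3,6),42)
s=ctrl.state();print(s['joint_pos'].round(1))
# camera check of the held hook
o,Rh=hookpose()
for n in('scene','top'):
    im,d=cap(n);W=cloud(n,d).reshape(-1,3);P=(W-o)@Rh
    b=lambda x0,x1,y,z0,z1:P[(P[:,0]>x0)&(P[:,0]<x1)&(abs(P[:,1])<y)&(P[:,2]>z0)&(P[:,2]<z1)]
    for nm,q in(('lip',b(-.02,.03,.04,.056,.085)),('plate',b(-.015,.02,.04,-.01,.05)),('xbar',b(-.13,-.1,.04,-.02,.05))):
        if len(q): print(n,nm,len(q),(np.median(q,0)*1000).round(1),(q.min(0)*1000).round(),(q.max(0)*1000).round())
E
```

```text
time_s: 9.83
tool_pos: [0.4863, -0.2024, 0.174]
orientation: [[0.988, -0.089, -0.126], [-0.088, -0.996, 0.011], [-0.127, -0.0, -0.992]]
contact_force: [-0.5, 0.4, -2.1]
gripper_width: 0.0088
grasp_force: 58.8
time_s: 10.08
tool_pos: [0.4854, -0.2021, 0.173]
orientation: [[0.989, -0.089, -0.122], [-0.088, -0.996, 0.012], [-0.123, -0.001, -0.992]]
contact_force: [-0.1, 0.1, -2.2]
gripper_width: 0.0085
grasp_force: 58.9
rel groove mm: origin [ -17.7 -300.4   32.2] lip [  36.3 -300.5   77.8] tongue [  18.1 -300.4   65.9] tilt 42.1
dpos tool mm [ -76.7 -303.3   82.3] rotvec [-0.07  0.06  0.01] F [-0.1  0.1 -2.2] t 10.08
[-28.9  22.9  -9.4  64.2  -2.8 156.4]
scene lip 62 [10.1  1.1 62.5] [  6. -26.  57.] [15. 22. 69.]
scene plate 232 [-2.   5.5 28.3] [-15. -27.  -1.] [ 9. 27. 49.]
scene xbar 128 [-106.7    0.2   13.6] [-112.  -24.    0.] [-100.   25.   29.]
```

The joint-6 reading (156°, growing by about 40° on the way to the panel) would pass its 180° limit. So I'll set the hook back down, flip the gripper half a turn about its own axis, and regrasp.

```bash
echo '[[[0,0,0],[0,6,0]],[[0,0,0],[0,6,0]],[[0,0,0],[0,6,0]],[[0,0,0],[0,6,0]],[[0,0,0],[0,6,0]],[[0,0,0],[0,6,0]],[[0,0,0],[0,6,0]],[[0,0,0],[0,0,0]]]' | python3 -m inch
echo '[[[-0.0115,0,0.0164],[0,0,0]],[[-0.0115,0,0.0164],[0,0,0]],[[-0.0115,0,0.0164],[0,0,0]],[[-0.0115,0,0.0164],[0,0,0]],[[-0.0115,0,0.0164],[0,0,0]],[[-0.0115,0,0.0164],[0,0,0]],[[-0.0115,0,0.0164],[0,0,0]],[[-0.0115,0,0.0164],[0,0,0]]]' | python3 -m inch
echo '[[[-0.0057,0,0.0082],[0,0,0]],[[-0.003,0,0.0041],[0,0,0]],[[-0.0015,0,0.002],[0,0,0]],[[0,0,0],[0,0,0]],[[0,0,0],[0,0,0]]]' | python3 -m inch
python3 -c "
from h import *
where();print((hookpose()[0]*1000).round(1),(hookpose()[1]).round(3).tolist())"
```

```text
time_s: 10.85
tool_pos: [0.478, -0.1974, 0.1693]
orientation: [[0.818, -0.093, 0.568], [-0.079, -0.996, -0.049], [0.57, -0.004, -0.822]]
contact_force: [-2.8, 1.3, -5.3]
gripper_width: 0.0086
grasp_force: 58.9
time_s: 11.52
tool_pos: [0.4874, -0.2044, 0.0149]
orientation: [[0.816, -0.09, 0.572], [-0.072, -0.996, -0.054], [0.574, 0.003, -0.819]]
contact_force: [0.7, 0.1, -1.3]
gripper_width: 0.0089
grasp_force: 59.0
time_s: 11.93
tool_pos: [0.4866, -0.2034, -0.0022]
orientation: [[0.815, -0.089, 0.572], [-0.072, -0.996, -0.052], [0.574, 0.001, -0.819]]
contact_force: [-0.9, 0.9, -2.2]
gripper_width: 0.0087
grasp_force: 59.0
rel groove mm: origin [ -22.3 -301.6 -127.8] lip [ -12.9 -301.5  -57.8] tongue [ -18.4 -301.5  -78.8] tilt -0.1
[ 503.4 -203.9   13.2] [[0.996, 0.089, -0.001], [-0.089, 0.996, 0.001], [0.001, -0.001, 1.0]]
```

```bash
echo '[[[-0.0034,0,0.0049],[0,0,0]],[[-0.0017,0,0.0025],[0,0,0]],[[-0.0011,0,0.0016],[0,0,0]],[[-0.0006,0,0.0008],[0,0,0]],[[0,0,0],[0,0,0]],[[0,0,0],[0,0,0]]]' | python3 -m inch
python3 -c "
from h import *
print((hookpose()[0]*1000).round(1))"
```

```text
time_s: 12.43
tool_pos: [0.4858, -0.2025, -0.0152]
orientation: [[0.816, -0.089, 0.571], [-0.073, -0.996, -0.051], [0.573, -0.0, -0.819]]
contact_force: [-0.2, 0.5, -1.4]
gripper_width: 0.0087
grasp_force: 59.1
[ 5.026e+02 -2.030e+02  2.000e-01]
```

```bash
echo '[[[-0.0004,0,0.0005],[0,0,0]],[[0,0,0],[0,0,0]],[[0,0,0],[0,0,0]]]' | python3 -m inch 
echo '[[[0,0,0],[0,0,0]],[[0,0,0],[0,0,0]],[[0,0,0],[0,0,0]],[[0,0,0],[0,0,0]],[[0,0,0],[0,0,0]],[[0,0,0],[0,0,0]]]' | python3 -m inch 0.085
echo '[[[0,0,-0.01],[0,0,0]],[[0,0,-0.02],[0,0,0]],[[0,0,-0.02],[0,0,0]],[[0,0,-0.02],[0,0,0]],[[0,0,-0.02],[0,0,0]],[[0,0,-0.02],[0,0,0]],[[0,0,0],[0,0,-7]],[[0,0,0],[0,0,-7]]]' | python3 -m inch
echo '[[[0,0,0],[0,0,-7]],[[0,0,0],[0,0,-7]],[[0,0,0],[0,0,-7]],[[0,0,0],[0,0,-7]],[[0,0,0],[0,0,-7]],[[0,0,0],[0,0,-7]],[[0,0,0],[0,0,-7]],[[0,0,0],[0,0,-7]]]' | python3 -m inch
echo '[[[0,0,0],[0,0,-7]],[[0,0,0],[0,0,-7]],[[0,0,0],[0,0,-7]],[[0,0,0],[0,0,-7]],[[0,0,0],[0,0,-7]],[[0,0,0],[0,0,-7]],[[0,0,0],[0,0,-7]],[[0,0,0],[0,0,-7]]]' | python3 -m inch
echo '[[[0,0,0],[0,0,-7]],[[0,0,0],[0,0,-7]],[[0,0,0],[0,0,-7]],[[0,0,0],[0,0,-7]],[[0,0,0],[0,0,-7]],[[0,0,0],[0,0,-7]],[[0,0,0],[0,0,-7]],[[0,0,0],[0,0,0]]]' | python3 -m inch
cat >> h.py <<'E'
R1=Rtool
def Rtool(yaw,a): return R1(yaw,a)@np.diag([-1.,-1.,1.])
E
python3 - <<'E'
from h import *
s=ctrl.state();print(s['joint_pos'].round(1))
R=Rtool(-4.2,35); print(s['contact_force'])
for n in('scene','top'):
    im,d=cap(n);W=cloud(n,d).reshape(-1,3)
    b=lambda x0,x1,z0,z1:W[(W[:,0]>x0)&(W[:,0]<x1)&(abs(W[:,1]+.203)<.05)&(W[:,2]>z0)&(W[:,2]<z1)]
    for nm,q in(('lip',b(.48,.53,.058,.08)),('plate',b(.49,.52,.02,.08)),('blade',b(.42,.49,.015,.032)),('xbar',b(.37,.41,.01,.04))):
        if len(q): print(n,nm,len(q),(np.median(q,0)*1000).round(1),(q.min(0)*1000).round(),(q.max(0)*1000).round(),np.degrees(np.arctan(np.polyfit(q[:,0],q[:,1],1)[0])).round(1) if nm=='blade' else np.degrees(np.arctan(np.polyfit(q[:,1],q[:,0],1)[0])).round(1))
o=np.array([.5025,-.203,0]);Rh=Rn.from_euler('z',-5.1,degrees=True).as_matrix()
G=o+Rh@[-.045,0,.025];R=Rtool(-5.1,35);delta(G+R[:,2]*.0497,R)
E
```

```text
time_s: 12.68
tool_pos: [0.4859, -0.2026, -0.0153]
orientation: [[0.816, -0.089, 0.572], [-0.073, -0.996, -0.051], [0.574, 0.0, -0.819]]
contact_force: [-3.8, 0.9, 4.5]
gripper_width: 0.0087
grasp_force: 59.9
time_s: 13.18
tool_pos: [0.4859, -0.2026, -0.0157]
orientation: [[0.816, -0.089, 0.571], [-0.073, -0.996, -0.051], [0.574, 0.0, -0.819]]
contact_force: [0.3, -0.2, -0.2]
gripper_width: 0.0799
grasp_force: 0.0
time_s: 13.85
tool_pos: [0.4231, -0.1979, 0.0758]
orientation: [[0.812, 0.115, 0.573], [0.177, -0.983, -0.054], [0.557, 0.145, -0.818]]
contact_force: [0.3, 0.0, -0.2]
gripper_width: 0.0847
grasp_force: 0.0
time_s: 14.52
tool_pos: [0.4229, -0.1969, 0.0744]
orientation: [[0.358, 0.739, 0.571], [0.914, -0.404, -0.051], [0.193, 0.54, -0.819]]
contact_force: [-0.6, 0.1, -0.2]
gripper_width: 0.0847
grasp_force: 0.0
time_s: 15.18
tool_pos: [0.4229, -0.1969, 0.0744]
orientation: [[-0.412, 0.71, 0.571], [0.845, 0.532, -0.051], [-0.34, 0.462, -0.819]]
contact_force: [0.3, 0.9, -0.1]
gripper_width: 0.0849
grasp_force: 0.0
time_s: 15.85
tool_pos: [0.4229, -0.1969, 0.0744]
orientation:
[... 271 characters left out ...]
  59.] [ 517. -183.   73.] 5.4
scene plate 216 [ 502.9 -200.7   49.3] [ 494. -228.   20.] [ 517. -177.   73.] 4.7
scene blade 135 [ 454.9 -196.7   25.1] [ 420. -208.   15.] [ 490. -188.   31.] -6.8
scene xbar 68 [ 398.9 -191.8   22.9] [ 393. -218.   11.] [ 410. -169.   30.] 2.8
top lip 22 [ 512.2 -205.    67.3] [ 509. -225.   58.] [ 514. -182.   73.] 4.2
top plate 120 [ 503.9 -202.7   51. ] [ 492. -226.   22.] [ 514. -178.   73.] 3.8
top blade 69 [ 455.2 -198.    27. ] [ 422. -205.   16.] [ 489. -191.   32.] -4.3
top xbar 32 [ 398.  -195.9   25.6] [ 389. -213.   11.] [ 409. -174.   36.] 14.0
dpos tool mm [-1.000e-01  1.000e+00  1.101e+02] rotvec [ 0.   -0.   -5.18] F [-0.8 -0.3  0.6] t 15.95
```

```bash
echo '[[[0,0,0],[0,0,-5.2]],[[0,0.001,0.02],[0,0,0]],[[0,0,0.02],[0,0,0]],[[0,0,0.02],[0,0,0]],[[0,0,0.02],[0,0,0]],[[0,0,0.015],[0,0,0]],[[0,0,0.01],[0,0,0]],[[0,0,0],[0,0,0]]]' | python3 -m inch
echo '[[[0,0,0.003],[0,0,0]],[[0,0,0.002],[0,0,0]],[[0,0,0],[0,0,0]],[[0,0,0],[0,0,0]]]' | python3 -m inch
echo '[[[0,0,0],[0,0,0]],[[0,0,0],[0,0,0]],[[0,0,0],[0,0,0]],[[0,0,0],[0,0,0]],[[0,0,0],[0,0,0]],[[0,0,0],[0,0,0]],[[0,0,0],[0,0,0]],[[0,0,0],[0,0,0]]]' | python3 -m inch 0 60
echo '[[[0,0,0],[0,0,0]],[[0,0,0],[0,0,0]]]' | python3 -m inch
python3 - <<'E'
from h import *
s=ctrl.state();print(s['joint_pos'].round(1),s['tool_pos'].round(4),(s['orientation'].T@(np.array([.5025,-.203,0])-s['tool_pos'])*1000).round(2))
E
```

```text
time_s: 16.62
tool_pos: [0.4834, -0.201, -0.0132]
orientation: [[-0.817, 0.087, 0.57], [0.072, 0.996, -0.05], [-0.572, 0.0, -0.82]]
contact_force: [-1.3, -0.1, 0.1]
gripper_width: 0.0851
grasp_force: 0.0
time_s: 16.95
tool_pos: [0.486, -0.2019, -0.0152]
orientation: [[-0.816, 0.087, 0.572], [0.07, 0.996, -0.052], [-0.574, -0.002, -0.819]]
contact_force: [0.4, 0.8, 0.2]
gripper_width: 0.0847
grasp_force: 0.0
time_s: 17.62
tool_pos: [0.486, -0.2018, -0.0155]
orientation: [[-0.816, 0.086, 0.572], [0.069, 0.996, -0.051], [-0.574, -0.002, -0.819]]
contact_force: [-3.2, -0.5, 5.0]
gripper_width: 0.0089
grasp_force: 58.8
time_s: 17.78
tool_pos: [0.486, -0.2018, -0.0155]
orientation: [[-0.816, 0.086, 0.572], [0.069, 0.996, -0.051], [-0.574, -0.002, -0.819]]
contact_force: [-3.9, 0.8, 5.9]
gripper_width: 0.0086
grasp_force: 58.9
[-44.3  26.4 -65.8 -30.7  21.3 -34. ] [ 0.486  -0.2018 -0.0155] [-22.46   0.2   -3.17]
```

```bash
echo '[[[-0.0057,0,-0.0082],[0,0,0]],[[-0.0115,0,-0.0164],[0,0,0]],[[-0.0115,0,-0.0164],[0,0,0]],[[-0.0115,0,-0.0164],[0,0,0]],[[-0.0115,0,-0.0164],[0,0,0]],[[-0.0115,0,-0.0164],[0,0,0]],[[-0.0115,0,-0.0164],[0,0,0]],[[-0.0115,0,-0.0164],[0,0,0]]]' | python3 -m inch
echo '[[[-0.0115,0,-0.0164],[0,0,0]],[[0,0,0],[0,6,0]],[[0,0,0],[0,6,0]],[[0,0,0],[0,6,0]],[[0,0,0],[0,6,0]],[[0,0,0],[0,6,0]],[[0,0,0],[0,6,0]],[[0,0,0],[0,6,0]]]' | python3 -m inch
echo '[[[0,0,0],[0,0,0]],[[0,0,0],[0,0,0]],[[0,0,0],[0,0,0]]]' | python3 -m inch
cat >> h.py <<'E'
EX=np.array([-.0225,0,-.0032])
E
sed -i 's/Rh=A@Rtool(0,35).T; return/Rh=A@Rtool(0,35).T; return/' h.py
python3 - <<'E'
from h import *
where(); goto(LIP,(-50,3,6),42); print(ctrl.state()['joint_pos'].round(1))
E
```

```text
time_s: 18.45
tool_pos: [0.4851, -0.2005, 0.1347]
orientation: [[-0.817, 0.086, 0.57], [0.07, 0.996, -0.05], [-0.572, -0.001, -0.82]]
contact_force: [0.9, -0.4, -2.0]
gripper_width: 0.0086
grasp_force: 58.9
time_s: 19.12
tool_pos: [0.4862, -0.2011, 0.155]
orientation: [[-0.988, 0.086, -0.126], [0.085, 0.996, 0.008], [0.126, -0.003, -0.992]]
contact_force: [-0.2, -0.5, -1.3]
gripper_width: 0.0087
grasp_force: 58.8
time_s: 19.37
tool_pos: [0.4853, -0.2008, 0.1535]
orientation: [[-0.989, 0.086, -0.122], [0.085, 0.996, 0.009], [0.122, -0.001, -0.992]]
contact_force: [-1.2, -0.7, -1.5]
gripper_width: 0.0089
grasp_force: 58.8
rel groove mm: origin [ -18.  -300.    12.9] lip [  35.9 -299.8   58.5] tongue [  17.8 -299.8   46.6] tilt 42.0
dpos tool mm [ 78.  303.4  62.2] rotvec [-0.09 -0.03  0.16] F [-1.2 -0.7 -1.5] t 19.37
[-28.7  23.6 -11.2  61.6  -2.9 -23.6]
```

```bash
echo '[[[0.0195,0,0],[0,0,0]],[[0.0195,0,0],[0,0,0]],[[0.0195,0,0],[0,0,0]],[[0.0195,0,0],[0,0,0]],[[0,0.02,0],[0,0,0]],[[0,0.02,0],[0,0,0]],[[0,0.02,0],[0,0,0]],[[0,0.02,0],[0,0,0]]]' | python3 -m inch
echo '[[[0,0.02,0],[0,0,0]],[[0,0.02,0],[0,0,0]],[[0,0.02,0],[0,0,0]],[[0,0.02,0],[0,0,0]],[[0,0.02,0],[0,0,0]],[[0,0.02,0],[0,0,0]],[[0,0.02,0],[0,0,0]],[[0,0.02,0],[0,0,0]]]' | python3 -m inch
echo '[[[0,0.02,0],[0,0,0]],[[0,0.02,0],[0,0,0]],[[0,0.02,0],[0,0,0]],[[0,0,0.02],[0,0,0]],[[0,0,0.02],[0,0,0]],[[0,0,0.02],[0,0,0]],[[0,0,0],[0,0,0]],[[0,0,0],[0,0,0]]]' | python3 -m inch
echo '[[[0,0,0],[0,0,0]],[[0,0,0],[0,0,0]]]' | python3 -m inch
python3 - <<'E'
from h import *
where(); goto(LIP,(-50,3,6),42);goto(LIP,(-12,3,6),42); print(ctrl.state()['joint_pos'].round(1))
# camera check of lip vs expected, and of panel
o,Rh=hookpose()
for n in('scene','top'):
    im,d=cap(n);W=cloud(n,d).reshape(-1,3);P=(W-o)@Rh
    b=lambda x0,x1,y,z0,z1:P[(P[:,0]>x0)&(P[:,0]<x1)&(abs(P[:,1])<y)&(P[:,2]>z0)&(P[:,2]<z1)]
    for nm,q in(('lip',b(0,.025,.04,.056,.085)),('plate',b(-.015,.02,.04,-.01,.05)),('xbar',b(-.13,-.1,.04,-.02,.05))):
        if len(q): print(n,nm,len(q),(np.median(q,0)*1000).round(1),(np.percentile(q,2,axis=0)*1000).round(),(np.percentile(q,98,axis=0)*1000).round())
    cv2.imwrite('pics/s_%s.png'%n,im)
a=cv2.resize(cv2.imread('pics/s_scene.png')[170:340,150:360],None,fx=3.5,fy=3.5,interpolation=2);cv2.imwrite('pics/st1.png',a)
E
```

```text
time_s: 20.03
tool_pos: [0.4144, -0.1141, 0.1648]
orientation: [[-0.989, 0.088, -0.118], [0.088, 0.996, 0.008], [0.119, -0.003, -0.993]]
contact_force: [0.7, 0.3, -1.7]
gripper_width: 0.0088
grasp_force: 58.9
time_s: 20.7
tool_pos: [0.4283, 0.0451, 0.1644]
orientation: [[-0.989, 0.087, -0.118], [0.087, 0.996, 0.009], [0.119, -0.002, -0.993]]
contact_force: [-0.4, 0.0, -2.3]
gripper_width: 0.009
grasp_force: 58.9
time_s: 21.37
tool_pos: [0.4257, 0.1044, 0.1043]
orientation: [[-0.989, 0.087, -0.122], [0.086, 0.996, 0.009], [0.122, -0.002, -0.993]]
contact_force: [-0.7, 0.5, -1.2]
gripper_width: 0.009
grasp_force: 58.9
time_s: 21.53
tool_pos: [0.4285, 0.1046, 0.1054]
orientation: [[-0.989, 0.087, -0.118], [0.086, 0.996, 0.009], [0.119, -0.001, -0.993]]
contact_force: [0.8, -0.5, -1.6]
gripper_width: 0.0085
grasp_force: 58.9
rel groove mm: origin [-101.7   -0.9  -35. ] lip [-47.9  -0.7  10.8] tongue [-66.   -0.8  -1.2] tilt 41.8
dpos tool mm [1.7 4.  4.8] rotvec [-0.1   0.19  0.12] F [ 0.8 -0.5 -1.6] t 21.53
dpos tool mm [-36.1   3.9   0.3] rotvec [-0.1   0.19  0.12] F [ 0.8 -0.5 -1.6] t 21.53
[  3.4  18.  -27.6  51.1   0.9   8.3]
scene lip 77 [11.1  7.7 62.5] [ 8. -7. 56.] [14. 23. 69.]
scene plate 326 [-1.2  8.8 26.8] [-14. -14.   0.] [ 3. 25. 49.]
scene xbar 211 [-107.8    1.4   11.8] [-111.  -20.   -0.] [-101.   22.   27.]
top lip 16 [  9.6 -16.4  63.8] [  7. -20.  56.] [ 12. -10.  70.]
top plate 8 [ -0.3 -20.8  48.2] [ -5. -22.  35.] [ 11. -17.  50.]
top xbar 54 [-108.5   -9.7    9.5] [-114.  -20.   -1.] [-102.    2.   28.]
```

View pics/st1.png

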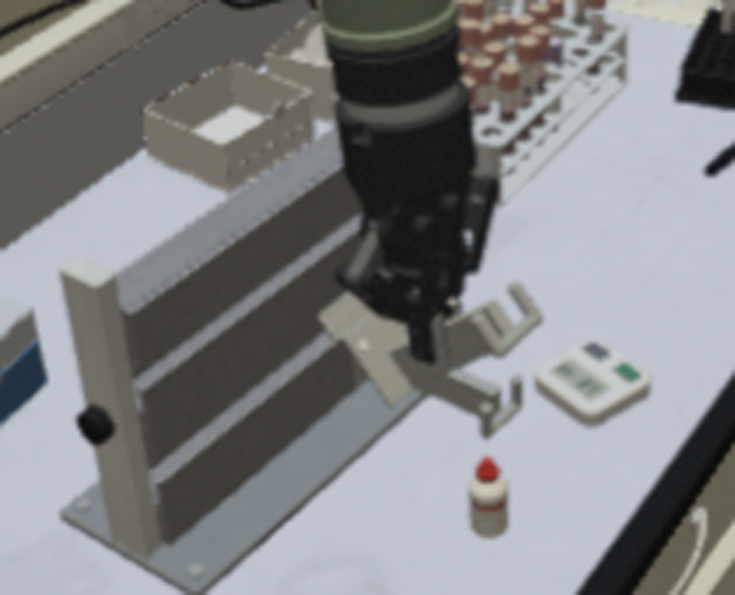

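The view shows the hook tilted arm end up and square in front of the upper groove: plate at crop (350,335), crossbar raised at (515,310). It is clear of the hung hook and the dropper. Next I'll work out the best-clearance waypoints for the lip.

```bash
cat > plan.py <<'E'
import numpy as np
L=np.array([(x,z) for r in((-4,0,0,52),(0,11,49,52),(8,11,49,70)) for x in np.arange(r[0],r[1]+.1,.5) for z in np.arange(r[2],r[3]+.1,.5)],float)
def rot(th,p): c,s=np.cos(th),np.sin(th);p=np.atleast_2d(p);return np.stack([p[:,0]*c+p[:,1]*s,-p[:,0]*s+p[:,1]*c],1)
def clr(P):
    d=[99]
    for a,b,c,e in((0,5,-59,0),(0,5,16,56)):
        dx=np.maximum(a-P[:,0],P[:,0]-b);dz=np.maximum(c-P[:,1],P[:,1]-e)
        d.append(np.where((dx>0)&(dz>0),np.hypot(dx,dz),np.maximum(dx,dz)).min())
    d.append((30-P[:,0]).min()); return min(d)
def lipclr(th,x,z): return clr(rot(th,L)-rot(th,[9.5,70])+[x,z])
if __name__=='__main__':
    th=np.radians(42)
    for x in range(-4,19,2):
        print(x,sorted([(round(lipclr(th,x,z),1),z) for z in np.arange(0,26,1)],reverse=True)[:3])
    for d in(42,36,30,24,18,12,6,0):
        th=np.radians(d);print(d,sorted([(round(lipclr(th,x,z),1),x,z) for x in np.arange(7,19,.5) for z in np.arange(16,34,1)],reverse=True)[:3])
E
python3 plan.py
echo '[[[-0.015,0.002,0],[0,0,0]],[[-0.014,0.002,0],[0,0,0]],[[-0.007,0,0],[0,0,0]],[[0,0,0],[0,0,0]],[[0,0,0],[0,0,0]],[[0,0,0],[0,0,0]]]' | python3 -m inch
python3 -c "
from h import *
where();goto(LIP,(-2,3,6),42)"
```

```text
-4 [(np.float64(7.5), np.int64(9)), (np.float64(7.1), np.int64(10)), (np.float64(6.8), np.int64(8))]
-2 [(np.float64(6.0), np.int64(9)), (np.float64(5.9), np.int64(10)), (np.float64(5.3), np.int64(8))]
0 [(np.float64(5.1), np.int64(10)), (np.float64(4.5), np.int64(9)), (np.float64(4.1), np.int64(11))]
2 [(np.float64(4.0), np.int64(11)), (np.float64(3.7), np.int64(10)), (np.float64(3.0), np.int64(12))]
4 [(np.float64(3.0), np.int64(12)), (np.float64(2.9), np.int64(11)), (np.float64(2.2), np.int64(10))]
6 [(np.float64(2.1), np.int64(12)), (np.float64(2.0), np.int64(13)), (np.float64(1.4), np.int64(11))]
8 [(np.float64(1.9), np.int64(14)), (np.float64(1.4), np.int64(15)), (np.float64(1.3), np.int64(13))]
10 [(np.float64(1.8), np.int64(16)), (np.float64(1.5), np.int64(17)), (np.float64(1.1), np.int64(15))]
12 [(np.float64(1.7), np.int64(19)), (np.float64(1.7), np.int64(18)), (np.float64(1.0), np.int64(20))]
14 [(np.float64(2.5), np.int64(20)), (np.float64(2.4), np.int64(19)), (np.float64(1.9), np.int64(21))]
16 [(np.float64(3.4), np.int64(20)), (np.float64(3.3), np.int64(21)), (np.float6
[... 1075 characters left out ...]
float64(2.3), np.float64(10.0), np.int64(27)), (np.float64(2.3), np.float64(10.0), np.int64(26)), (np.float64(2.2), np.float64(10.5), np.int64(30))]
0 [(np.float64(1.5), np.float64(8.0), np.int64(32)), (np.float64(1.5), np.float64(8.0), np.int64(31)), (np.float64(1.5), np.float64(8.0), np.int64(30))]
time_s: 22.13
tool_pos: [0.4624, 0.1056, 0.0994]
orientation: [[-0.989, 0.086, -0.123], [0.086, 0.996, 0.008], [0.123, -0.002, -0.992]]
contact_force: [0.2, -0.3, -1.1]
gripper_width: 0.0089
grasp_force: 58.9
rel groove mm: origin [-68.    3.2 -41.1] lip [-14.    3.4   4.5] tongue [-32.2   3.3  -7.4] tilt 42.1
dpos tool mm [-11.8  -0.1  -2.9] rotvec [-0.14 -0.07  0.15] F [ 0.2 -0.3 -1.1] t 22.13
```

```bash
echo '[[[-0.0057,0,-0.003],[0,0,0]],[[-0.0057,0,-0.003],[0,0,0]],[[-0.0019,0,-0.0011],[0,0,0]],[[-0.0019,0,-0.0011],[0,0,0]],[[-0.0019,0,-0.0011],[0,0,0]],[[0,0,0],[0,0,0]],[[0,0,0],[0,0,0]],[[0,0,0],[0,0,0]]]' | python3 -m inch
python3 -c "
from h import *
where();goto(LIP,(4,3,11.5),42);goto(LIP,(8,3,14),42)"
```

```text
time_s: 22.8
tool_pos: [0.4811, 0.1041, 0.1065]
orientation: [[-0.989, 0.086, -0.122], [0.086, 0.996, 0.008], [0.122, -0.002, -0.992]]
contact_force: [-0.6, 0.7, -1.6]
gripper_width: 0.0091
grasp_force: 58.9
rel groove mm: origin [-49.2   3.3 -34.1] lip [ 4.7  3.6 11.6] tongue [-13.4   3.5  -0.3] tilt 42.0
dpos tool mm [ 0.7 -0.3  0.2] rotvec [-0.14 -0.03  0.15] F [-0.6  0.7 -1.6] t 22.8
dpos tool mm [-3.  -0.3 -2.8] rotvec [-0.14 -0.03  0.15] F [-0.6  0.7 -1.6] t 22.8
```

```bash
for i in 1; do echo '[[[-0.0002,0,0.002],[0,0,0]],[[0,0,0],[0,0,0]],[[0,0,0],[0,0,0]]]' | python3 -m inch | grep -E 'tool_pos|force'; echo '[[[-0.0001,0,0.001],[0,0,0]],[[0,0,0],[0,0,0]],[[0,0,0],[0,0,0]]]' | python3 -m inch | grep -E 'tool_pos|force'; echo '[[[-0.0001,0,0.001],[0,0,0]],[[0,0,0],[0,0,0]],[[0,0,0],[0,0,0]]]' | python3 -m inch | grep -E 'tool_pos|force';echo '[[[-0.0001,0,0.001],[0,0,0]],[[0,0,0],[0,0,0]],[[0,0,0],[0,0,0]]]' | python3 -m inch | grep -E 'tool_pos|force'; done
python3 -c "
from h import *
from plan import *
where();t=np.radians(42)
for x in(4,4.7,5.5): print(x,[(z,round(lipclr(t,x,z),1)) for z in range(4,18)])"
```

```text
tool_pos: [0.4811, 0.1042, 0.1046]
contact_force: [-0.6, -0.1, 0.2]
grasp_force: 59.4
tool_pos: [0.4812, 0.1042, 0.1041]
contact_force: [-2.3, 0.9, 4.6]
grasp_force: 59.9
tool_pos: [0.4811, 0.1042, 0.1032]
contact_force: [-5.1, 0.6, 6.7]
grasp_force: 60.1
tool_pos: [0.481, 0.1042, 0.1022]
contact_force: [-3.7, 0.8, 7.5]
grasp_force: 59.7
rel groove mm: origin [-49.4   3.4 -38.4] lip [4.5 3.7 7.3] tongue [-13.6   3.6  -4.7] tilt 42.0
4 [(4, np.float64(-1.1)), (5, np.float64(-0.8)), (6, np.float64(-0.2)), (7, np.float64(0.2)), (8, np.float64(0.9)), (9, np.float64(1.6)), (10, np.float64(2.2)), (11, np.float64(2.9)), (12, np.float64(3.0)), (13, np.float64(2.0)), (14, np.float64(1.0)), (15, np.float64(-0.0)), (16, np.float64(-1.0)), (17, np.float64(-2.0))]
4.7 [(4, np.float64(-1.5)), (5, np.float64(-1.1)), (6, np.float64(-0.6)), (7, np.float64(-0.1)), (8, np.float64(0.4)), (9, np.float64(1.0)), (10, np.float64(1.7)), (11, np.float64(2.4)), (12, np.float64(3.0)), (13, np.float64(2.0)), (14, np.float64(1.0)), (15, np.float64(-0.0)), (16, np.float64(-1.0)), (17, np.float64(-1.6))]
5.5 [(4, np.float64(-1.9)), (5, np.float64(-1.6)), (6, np.float64(-0.9)), (7, np.float64(-0.6)), (8, np.float64(-0.1)), (9, np.float64(0.5)), (10, np.float64(1.1)), (11, np.float64(1.8)), (12, np.float64(2.4)), (13, np.float64(2.0)), (14, np.float64(1.0)), (15, np.float64(-0.0)), (16, np.float64(-0.6)), (17, np.float64(-1.3))]
```

```bash
echo '[[[0.0005,0,-0.005],[0,0,0]],[[0,0,0],[0,0,0]],[[0,0,0],[0,0,0]],[[0,0,0],[0,0,0]]]' | python3 -m inch 0 110| grep -E 'tool_pos|force'; for i in 1; do echo '[[[0.0002,0,-0.002],[0,0,0]],[[0,0,0],[0,0,0]],[[0,0,0],[0,0,0]]]' | python3 -m inch | grep -E 'tool_pos|force';  echo '[[[0.0001,0,-0.001],[0,0,0]],[[0,0,0],[0,0,0]],[[0,0,0],[0,0,0]]]' | python3 -m inch | grep -E 'tool_pos|force'; echo '[[[0.0001,0,-0.001],[0,0,0]],[[0,0,0],[0,0,0]],[[0,0,0],[0,0,0]]]' | python3 -m inch | grep -E 'tool_pos|force';  done
python3 -c "
from h import *
where()"
```

```text
tool_pos: [0.4815, 0.1041, 0.1063]
contact_force: [0.7, -0.2, -2.2]
grasp_force: 107.8
tool_pos: [0.4815, 0.1041, 0.1086]
contact_force: [0.2, -0.8, -1.9]
grasp_force: 107.8
tool_pos: [0.4815, 0.1041, 0.1096]
contact_force: [0.4, 1.4, -1.6]
grasp_force: 108.5
tool_pos: [0.4814, 0.1041, 0.1104]
contact_force: [-0.1, -1.0, -4.1]
grasp_force: 108.2
rel groove mm: origin [-49.    3.3 -30.2] lip [ 4.9  3.6 15.5] tongue [-13.2   3.5   3.5] tilt 42.0
```

```bash
cat >> h.py <<'E'
EDGE=.143
SLIP=Rn.from_euler('y',-1.4,degrees=True).as_matrix(); G0=np.array([0,0,-.0497]); EX=G0+SLIP@(EX-G0)
def hookpose():
    s=ctrl.state();A=s['orientation'];return s['tool_pos']+A@EX, A@SLIP@Rtool(0,35).T
def goto(ref,xyz,th):
    Rh=Rz@Rn.from_euler('y',th,degrees=True).as_matrix()
    o=np.r_[PM,EDGE]+Rz@(np.array(xyz)/1000)-Rh@(np.array(ref)/1000)
    R=Rh@Rtool(0,35)@SLIP.T; delta(o-R@EX,R)
E
echo '[[[-0.0002,0,0.002],[0,0,0]],[[0,0,0],[0,0,0]],[[0,0,0],[0,0,0]]]' | python3 -m inch|grep force
python3 -c "
from h import *
where()
for p in((4,3.5,11.5),(8,3.5,14),(12,3.5,18.3),(16,3.5,20.5)): goto(LIP,p,42)"
```

```text
contact_force: [0.0, -0.5, -1.9]
grasp_force: 108.7
rel groove mm: origin [-47.7   3.3 -33.5] lip [ 5.1  3.6 13.5] tongue [-12.8   3.5   1.1] tilt 40.6
dpos tool mm [2.2 0.2 0.3] rotvec [-0.14  1.4   0.15] F [ 0.  -0.5 -1.9] t 25.13
dpos tool mm [-1.5  0.2 -2.6] rotvec [-0.14  1.4   0.15] F [ 0.  -0.5 -1.9] t 25.13
dpos tool mm [-4.9  0.2 -7.4] rotvec [-0.14  1.4   0.15] F [ 0.  -0.5 -1.9] t 25.13
dpos tool mm [ -8.6   0.2 -10.1] rotvec [-0.14  1.4   0.15] F [ 0.  -0.5 -1.9] t 25.13
```

```bash
echo '[[[0.0022,0,0.0003],[0,1.4,0]],[[0,0,0],[0,0,0]],[[-0.0018,0,-0.0014],[0,0,0]],[[-0.0019,0,-0.0015],[0,0,0]],[[0,0,0],[0,0,0]],[[0,0,0],[0,0,0]]]' | python3 -m inch|grep contact
echo '[[[-0.0017,0,-0.0024],[0,0,0]],[[0,0,0],[0,0,0]],[[0,0,0],[0,0,0]]]' | python3 -m inch|grep contact
python3 -c "
from h import *
where();goto(LIP,(12,3.5,18.3),42)"
```

```text
contact_force: [0.6, 0.5, -1.6]
contact_force: [-0.1, -0.3, -1.9]
rel groove mm: origin [-43.5   3.4 -29.5] lip [10.3  3.6 16.2] tongue [-7.8  3.6  4.3] tilt 42.0
dpos tool mm [-1.3  0.2 -2.4] rotvec [-0.14  0.03  0.14] F [-0.1 -0.3 -1.9] t 25.88
```

```bash
echo '[[[-0.0013,0,-0.0024],[0,0,0]],[[0,0,0],[0,0,0]],[[0,0,0],[0,0,0]]]' | python3 -m inch|grep contact
echo '[[[-0.0018,0,-0.0014],[0,0,0]],[[0,0,0],[0,0,0]],[[0,0,0],[0,0,0]]]' | python3 -m inch|grep contact
echo '[[[-0.0019,0,-0.0013],[0,0,0]],[[0,0,0],[0,0,0]],[[0,0,0],[0,0,0]]]' | python3 -m inch|grep contact
python3 -c "
from h import *
where()
for p,t in(((16,3.5,21.8),36),((16,3.5,23),30),((15.3,3.5,24),24)):goto(LIP,p,t)"
```

```text
contact_force: [-1.2, -0.2, -1.9]
contact_force: [0.2, 0.9, -2.5]
contact_force: [0.2, -0.0, -1.7]
rel groove mm: origin [-37.9   3.4 -25.3] lip [16.   3.7 20.4] tongue [-2.2  3.6  8.4] tilt 42.0
dpos tool mm [-6.1  0.2  5.6] rotvec [-0.13 -5.99  0.15] F [ 0.2 -0.  -1.7] t 26.63
dpos tool mm [-13.    0.1  10.7] rotvec [ -0.12 -11.99   0.16] F [ 0.2 -0.  -1.7] t 26.63
dpos tool mm [-19.8   0.1  15.4] rotvec [ -0.11 -17.99   0.16] F [ 0.2 -0.  -1.7] t 26.63
```

```bash
echo '[[[-0.003,0,0.0028],[0,-3,0]],[[-0.003,0,0.003],[0,-3,0]],[[0,0,0],[0,0,0]],[[0,0,0],[0,0,0]]]' | python3 -m inch|grep contact
python3 -c "
from h import *
where()
for p,t in(((16,3.5,23),30),):goto(LIP,p,t)"
```

```text
contact_force: [0.2, 0.2, -1.7]
rel groove mm: origin [-34.    3.4 -29.2] lip [14.9  3.7 21.8] tongue [-1.9  3.6  8.1] tilt 36.1
dpos tool mm [-7.4  0.2  5.9] rotvec [-0.12 -6.09  0.18] F [ 0.2  0.2 -1.7] t 26.97
```

```bash
echo '[[[-0.0032,0,0.0022],[0,-3,0]],[[-0.0032,0,0.0025],[0,-3,0]],[[0,0,0],[0,0,0]],[[0,0,0],[0,0,0]]]' | python3 -m inch|grep contact
python3 -c "
from h import *
where()
for p,t in(((15.3,3.5,24),24),((13.7,3.5,24.8),18),((12,3.5,26),12)):goto(LIP,p,t)"
```

```text
contact_force: [0.4, 0.1, -0.4]
rel groove mm: origin [-27.5   3.4 -31.5] lip [15.8  3.7 24.3] tongue [0.5 3.6 8.9] tilt 30.1
dpos tool mm [-5.9  0.2  7.4] rotvec [-0.1  -6.12  0.18] F [ 0.4  0.1 -0.4] t 27.3
dpos tool mm [-11.4   0.2  12.8] rotvec [ -0.09 -12.12   0.18] F [ 0.4  0.1 -0.4] t 27.3
dpos tool mm [-17.5   0.1  17.1] rotvec [ -0.08 -18.12   0.19] F [ 0.4  0.1 -0.4] t 27.3
```

```bash
echo '[[[-0.003,0,0.0036],[0,-3,0]],[[-0.0027,0,0.0036],[0,-3,0]],[[0,0,0],[0,0,0]],[[0,0,0],[0,0,0]]]' | python3 -m inch|grep contact
python3 -c "
from h import *
where()
for p,t in(((13.7,3.5,24.8),18),((12,3.5,26),12)):goto(LIP,p,t)"
```

```text
contact_force: [-0.1, 0.4, -2.0]
rel groove mm: origin [-21.8   3.4 -36. ] lip [15.5  3.6 24. ] tongue [1.9 3.6 7.1] tilt 24.2
dpos tool mm [-4.8  0.2  6.1] rotvec [-0.09 -6.16  0.19] F [-0.1  0.4 -2. ] t 27.63
dpos tool mm [-10.4   0.2  11. ] rotvec [ -0.08 -12.16   0.19] F [-0.1  0.4 -2. ] t 27.63
```

```bash
echo '[[[-0.0025,0,0.003],[0,-3,0]],[[-0.0025,0,0.0028],[0,-3,0]],[[0,0,0],[0,0,0]],[[0,0,0],[0,0,0]]]' | python3 -m inch|grep contact
python3 -c "
from h import *
where()
for p,t in(((12,3.5,26),12),((10.2,3.5,27.5),6)):goto(LIP,p,t)"
```

```text
contact_force: [0.0, 0.7, -1.2]
rel groove mm: origin [-16.5   3.4 -38.3] lip [14.4  3.7 25.2] tongue [2.6 3.6 7. ] tilt 18.2
dpos tool mm [-4.4  0.2  5.8] rotvec [-0.07 -6.16  0.2 ] F [ 0.   0.7 -1.2] t 27.97
dpos tool mm [-10.1   0.1  10.2] rotvec [ -0.06 -12.16   0.2 ] F [ 0.   0.7 -1.2] t 27.97
```

```bash
echo '[[[-0.0022,0,0.0029],[0,-3,0]],[[-0.0022,0,0.0027],[0,-3.1,0]],[[0,0,0],[0,0,0]],[[0,0,0],[0,0,0]]]' | python3 -m inch|grep contact
python3 -c "
from h import *
where()
for p,t in(((10.2,3.5,28),6),):goto(LIP,p,t)"
```

```text
contact_force: [0.6, 0.5, -2.4]
rel groove mm: origin [-11.7   3.4 -40.2] lip [12.2  3.7 26.2] tongue [2.4 3.6 6.8] tilt 12.1
dpos tool mm [-5.2  0.1  4.7] rotvec [-0.05 -6.07  0.2 ] F [ 0.6  0.5 -2.4] t 28.3
```

```bash
echo '[[[-0.0025,0,0.002],[0,-3,0]],[[-0.0025,0,0.002],[0,-3,0]],[[0,0,0],[0,0,0]],[[0,0,0],[0,0,0]]]' | python3 -m inch|grep contact
python3 -c "
from h import *
where()
for p,t in(((10.2,3.5,28),6),((8.2,3.5,30),0),((8.2,3.5,30),1.5)):goto(LIP,p,t)"
```

```text
contact_force: [0.7, 0.4, -2.2]
rel groove mm: origin [ -6.5   3.5 -39.7] lip [10.3  3.7 28.9] tongue [2.7 3.6 8.6] tilt 6.0
dpos tool mm [0.5 0.1 0.8] rotvec [-0.03 -0.03  0.2 ] F [ 0.7  0.4 -2.2] t 28.63
dpos tool mm [-5.   0.1  5.1] rotvec [-0.02 -6.03  0.2 ] F [ 0.7  0.4 -2.2] t 28.63
dpos tool mm [-3.3  0.1  3.4] rotvec [-0.03 -4.53  0.2 ] F [ 0.7  0.4 -2.2] t 28.63
```

```bash
echo '[[[-0.0016,0,0.0017],[0,-2,0]],[[0,0,0],[0,0,0]],[[0,0,0],[0,0,0]]]' | python3 -m inch|grep contact
echo '[[[-0.0016,0,0.0017],[0,-2,0]],[[0,0,0],[0,0,0]],[[0,0,0],[0,0,0]]]' | python3 -m inch|grep contact
echo '[[[-0.0016,0,0.0017],[0,-2,0]],[[0,0,0],[0,0,0]],[[0,0,0],[0,0,0]]]' | python3 -m inch|grep contact
python3 -c "
from h import *
where()
for p,t in(((8.2,3.5,30),0),((8.5,3.5,21),0)):goto(LIP,p,t)"
```

```text
contact_force: [-2.3, 0.2, -4.2]
contact_force: [-1.7, -0.2, -2.4]
contact_force: [-4.3, 0.2, -3.5]
rel groove mm: origin [ -1.8   3.5 -40. ] lip [ 7.7  3.7 30. ] tongue [2.2 3.6 9. ] tilt 0.0
dpos tool mm [-0.4  0.1  0.3] rotvec [-0.01 -0.01  0.2 ] F [-4.3  0.2 -3.5] t 29.38
dpos tool mm [4.3 0.1 7.9] rotvec [-0.01 -0.01  0.2 ] F [-4.3  0.2 -3.5] t 29.38
```

```bash
echo '[[[0.0004,0,-0.0003],[0,0,0]],[[0.0017,0,0.0025],[0,0,0]],[[0,0,0],[0,0,0]],[[0,0,0],[0,0,0]]]' | python3 -m inch|grep contact
echo '[[[0.0017,0,0.0025],[0,0,0]],[[0,0,0],[0,0,0]],[[0,0,0],[0,0,0]]]' | python3 -m inch|grep contact
echo '[[[0.0006,0,0.0008],[0,0,0]],[[0,0,0],[0,0,0]],[[0,0,0],[0,0,0]]]' | python3 -m inch|grep contact
python3 -c "
from h import *
where()"
```

```text
contact_force: [-1.8, 1.0, -2.0]
contact_force: [-1.4, 0.6, -3.1]
contact_force: [-0.5, 0.0, -2.2]
rel groove mm: origin [ -1.7   3.5 -46.4] lip [ 7.5  3.7 23.6] tongue [2.1 3.6 2.6] tilt -0.2
```

```bash
echo '[[[0.0006,0,0.0008],[0,0,0]],[[0,0,0],[0,0,0]],[[0,0,0],[0,0,0]]]' | python3 -m inch|grep contact
echo '[[[0.0006,0,0.0008],[0,0,0]],[[0,0,0],[0,0,0]],[[0,0,0],[0,0,0]]]' | python3 -m inch|grep contact
echo '[[[0.0003,0,0.0004],[0,0,0]],[[0,0,0],[0,0,0]],[[0,0,0],[0,0,0]]]' | python3 -m inch|grep contact
python3 -c "
from h import *
where()"
```

```text
contact_force: [0.8, -0.3, -1.2]
contact_force: [-0.2, -0.4, -1.6]
contact_force: [-0.3, -0.5, -1.9]
rel groove mm: origin [ -2.6   3.4 -49.4] lip [ 6.8  3.6 20.6] tongue [ 1.3  3.6 -0.4] tilt -0.1
```

```bash
echo '[[[0.0003,0,0.0004],[0,0,0]],[[0,0,0],[0,0,0]],[[0,0,0],[0,0,0]]]' | python3 -m inch|grep contact
echo '[[[0.0003,0,0.0004],[0,0,0]],[[0,0,0],[0,0,0]],[[0,0,0],[0,0,0]]]' | python3 -m inch|grep contact
echo '[[[0.0003,0,0.0004],[0,0,0]],[[0,0,0],[0,0,0]],[[0,0,0],[0,0,0]]]' | python3 -m inch|grep contact
python3 -c "
from h import *
where()"
```

```text
contact_force: [-0.9, -0.8, -2.5]
contact_force: [-0.2, -0.1, -2.1]
contact_force: [0.3, 0.0, -1.6]
rel groove mm: origin [ -2.7   3.4 -50.9] lip [ 6.7  3.6 19.1] tongue [ 1.2  3.5 -1.9] tilt -0.1
```

```bash
echo '[[[0.0003,0,0.0004],[0,0,0]],[[0,0,0],[0,0,0]],[[0,0,0],[0,0,0]]]' | python3 -m inch|grep contact
echo '[[[0.0003,0,0.0004],[0,0,0]],[[0,0,0],[0,0,0]],[[0,0,0],[0,0,0]]]' | python3 -m inch|grep contact
python3 - <<'E'
from h import *
where()
im,d=cap('scene');cv2.imwrite('pics/st2.png',cv2.resize(im[170:340,150:360],None,fx=3.5,fy=3.5,interpolation=2))
o,Rh=hookpose();W=cloud('scene',d).reshape(-1,3);P=(W-o)@Rh
b=lambda x0,x1,y,z0,z1:P[(P[:,0]>x0)&(P[:,0]<x1)&(abs(P[:,1])<y)&(P[:,2]>z0)&(P[:,2]<z1)]
for nm,q in(('plate',b(-.008,.0,.024,.02,.045)),('xbar',b(-.13,-.1,.04,-.02,.05)),('face',b(-.006,.01,.05,.07,.09))):
    if len(q): print(nm,len(q),(np.median(q,0)*1000).round(1),(np.percentile(q,2,axis=0)*1000).round(),(np.percentile(q,98,axis=0)*1000).round())
E
```

```text
contact_force: [-0.7, 0.7, -1.6]
contact_force: [-1.1, -0.5, -0.3]
rel groove mm: origin [ -2.5   3.5 -51.7] lip [ 6.8  3.6 18.3] tongue [ 1.4  3.6 -2.7] tilt -0.1
plate 130 [-1.6  0.9 31.9] [ -7. -23.  21.] [-0. 23. 44.]
xbar 155 [-106.8    1.6   11.2] [-111.  -19.    3.] [-101.   22.   29.]
face 245 [ 3.5  1.  80.1] [  1. -48.  70.] [ 6. 48. 90.]
```

View pics/st2.png

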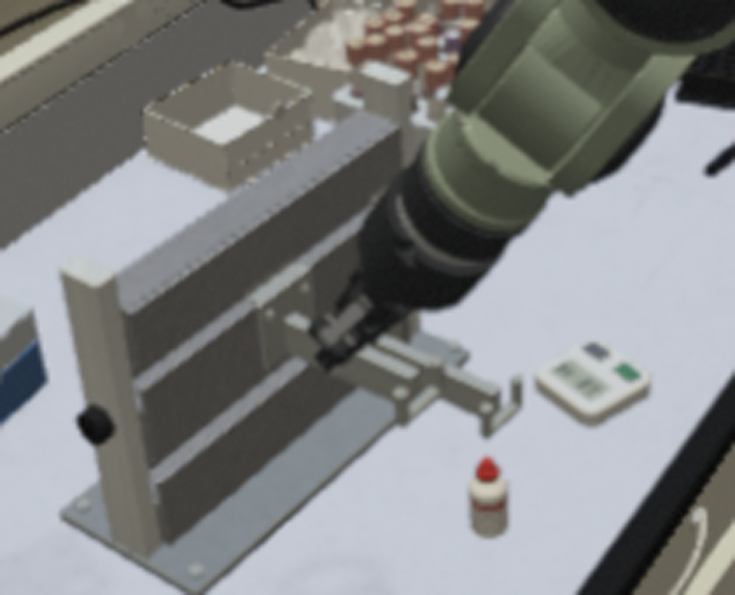

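The hook hangs through the upper groove. Its plate is at crop (285,320), still about 2–3 mm off the face, and the vertical force shows the tongue just touching. Next I close the gap and settle it.

```bash
echo '[[[-0.0008,0,0.0006],[0,0,0]],[[0,0,0],[0,0,0]],[[0,0,0],[0,0,0]]]' | python3 -m inch|grep contact
echo '[[[-0.0008,0,0.0006],[0,0,0]],[[0,0,0],[0,0,0]],[[0,0,0],[0,0,0]]]' | python3 -m inch|grep contact
echo '[[[-0.0004,0,0.0003],[0,0,0]],[[0,0,0],[0,0,0]],[[0,0,0],[0,0,0]]]' | python3 -m inch|grep contact
echo '[[[0.0003,0,0.0004],[0,0,0]],[[0,0,0],[0,0,0]],[[0,0,0],[0,0,0]]]' | python3 -m inch|grep contact
python3 -c "
from h import *
where()"
```

```text
contact_force: [-5.1, 0.3, 4.2]
contact_force: [-12.0, -0.2, 11.5]
contact_force: [-16.0, 1.2, 16.1]
contact_force: [-20.1, 2.1, 20.7]
rel groove mm: origin [ -1.9   3.5 -52.3] lip [ 7.5  3.7 17.7] tongue [ 2.   3.7 -3.3] tilt -0.1
```

```bash
echo '[[[0.0006,0,-0.0004],[0,0,0]],[[-0.0003,0,-0.0004],[0,0,0]],[[0,0,0],[0,0,0]],[[0,0,0],[0,0,0]]]' | python3 -m inch|grep contact
echo '[[[0.0004,0,-0.0003],[0,0,0]],[[-0.0002,0,-0.0003],[0,0,0]],[[0,0,0],[0,0,0]],[[0,0,0],[0,0,0]]]' | python3 -m inch|grep contact
python3 -c "
from h import *
where()"
```

```text
contact_force: [-10.5, 0.5, 10.9]
contact_force: [-5.7, 0.2, 5.6]
rel groove mm: origin [ -1.8   3.5 -51.7] lip [ 7.6  3.7 18.3] tongue [ 2.2  3.6 -2.7] tilt -0.1
```

```bash
echo '[[[0,0,0],[0,0,0]],[[0,0,0],[0,0,0]],[[0,0,0],[0,0,0]]]' | python3 -m inch 0 20|grep -E 'contact|grasp'
echo '[[[0,0,0],[0,0,0]],[[0,0,0],[0,0,0]],[[0,0,0],[0,0,0]],[[0,0,0],[0,0,0]],[[0,0,0],[0,0,0]],[[0,0,0],[0,0,0]]]' | python3 -m inch 0.06|grep -E 'contact|width'
python3 - <<'E'
from h import *
o,Rh=hookpose()
im,d=cap('scene');W=cloud('scene',d).reshape(-1,3);P=(W-o)@Rh
b=lambda x0,x1,y,z0,z1:P[(P[:,0]>x0)&(P[:,0]<x1)&(abs(P[:,1])<y)&(P[:,2]>z0)&(P[:,2]<z1)]
for nm,q in(('plate',b(-.012,.005,.024,.02,.045)),('xbar',b(-.13,-.1,.04,-.03,.05)),('face',b(-.006,.01,.05,.07,.09))):
    if len(q): print(nm,len(q),(np.median(q,0)*1000).round(1),(np.percentile(q,2,axis=0)*1000).round(),(np.percentile(q,98,axis=0)*1000).round())
E
```

```text
contact_force: [-5.9, 0.1, 5.6]
grasp_force: 110.2
contact_force: [-0.5, -0.5, 0.3]
gripper_width: 0.0602
plate 144 [-3.7  1.2 32.5] [-10. -23.  21.] [ 1. 23. 45.]
xbar 151 [-108.     1.6    9.1] [-112.  -18.   -2.] [-102.   23.   25.]
face 238 [ 2.   3.2 80.1] [ -0. -48.  71.] [ 4. 47. 89.]
```

```bash
echo '[[[0,0,0],[0,0,0]],[[0,0,0],[0,0,0]],[[0,0,0],[0,0,0]],[[0,0,-0.005],[0,0,0]],[[0,0,-0.01],[0,0,0]],[[0,0,-0.015],[0,0,0]],[[0,0,-0.02],[0,0,0]],[[0,0,-0.02],[0,0,0]]]' | python3 -m inch 0.085|grep -E 'contact|width'
echo '[[[0,0,-0.02],[0,0,0]],[[0,0,-0.02],[0,0,0]],[[0,0,-0.02],[0,0,0]],[[0,0,-0.02],[0,0,0]],[[0,0,-0.01],[0,0,0]],[[0,0,0],[0,0,0]],[[0,0,0],[0,0,0]],[[0,0,0],[0,0,0]]]' | python3 -m inch
python3 - <<'E'
from h import *
f=lambda W:((W-np.r_[PM,.141])@Rz)
for n in('scene','top'):
    im,d=cap(n);P=f(cloud(n,d).reshape(-1,3))
    b=lambda x0,x1,z0,z1:P[(P[:,0]>x0)&(P[:,0]<x1)&(abs(P[:,1])<.035)&(P[:,2]>z0)&(P[:,2]<z1)]
    for nm,q in(('plate',b(-.012,.003,-.025,0)),('plate low',b(-.014,.003,-.045,-.03)),('xbar',b(-.125,-.1,-.06,-.01)),('blade',b(-.095,-.01,-.06,-.01)),('face',b(-.006,.01,.02,.05))):
        if len(q): print(n,nm,len(q),(np.median(q,0)*1000).round(1),(np.percentile(q,2,axis=0)*1000).round(),(np.percentile(q,98,axis=0)*1000).round())
    cv2.imwrite('pics/f_%s.png'%n,im)
a=cv2.resize(cv2.imread('pics/f_scene.png')[170:340,150:360],None,fx=3.5,fy=3.5,interpolation=2);cv2.imwrite('pics/fin.png',a)
E
```

```text
contact_force: [0.4, -0.4, 1.2]
gripper_width: 0.0851
time_s: 36.07
tool_pos: [0.4453, 0.1074, 0.2077]
orientation: [[-0.829, 0.086, 0.552], [0.07, 0.996, -0.05], [-0.555, -0.002, -0.832]]
contact_force: [-0.1, 0.7, 0.5]
gripper_width: 0.0849
grasp_force: 0.0
scene plate 207 [ -4.5   7.5 -12.1] [-10. -33. -24.] [ 2. 34. -0.]
scene plate low 93 [ -3.3  12.9 -37.3] [-12. -34. -45.] [  2.  35. -30.]
scene xbar 155 [-109.3    5.4  -39.8] [-114.  -15.  -53.] [-102.   26.  -24.]
scene blade 385 [-52.2   7.3 -32.7] [-92.  -2. -51.] [-12.  10. -22.]
scene face 249 [ 0.7  1.2 34.8] [ -2. -33.  21.] [ 3. 33. 49.]
top plate 62 [ -5.6  -4.4 -10.9] [-11. -34. -25.] [ 2. 29. -0.]
top plate low 17 [ -4.9 -10.3 -37.3] [-13. -32. -44.] [  0.  27. -30.]
top xbar 54 [-109.1    4.6  -40.7] [-113.  -16.  -51.] [-101.   23.  -22.]
top blade 116 [-53.2   3.3 -25.6] [-92.  -0. -50.] [-11.  10. -19.]
top face 57 [-0.6  3.  35.6] [ -2. -33.  21.] [ 1. 34. 49.]
```

View pics/fin.png

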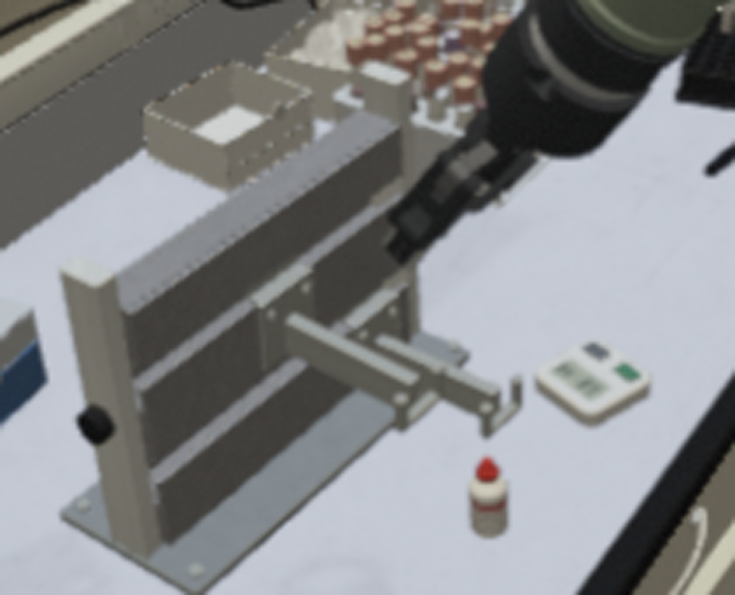

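The hook hangs freely in the upper groove (plate at crop (285,320), arm out to (410,395)), parallel to the lower one, and the gripper is clear. One check of its tilt before I hand in.

```bash
python3 - <<'E'
from h import *
im,d=cap('scene');P=((cloud('scene',d).reshape(-1,3)-np.r_[PM,.141])@Rz)*1000
def fit(y0,zo,nm):
    q=P[(abs(P[:,1]-y0)<9)&(P[:,0]>-98)&(P[:,0]<-12)&(abs(P[:,2]-zo)<22)]
    X=[];Z=[]
    for x in range(-95,-12,7):
        k=q[abs(q[:,0]-x)<3.5]
        if len(k)>5: X.append(x);Z.append(np.percentile(k[:,2],95))
    print(nm,len(q),'blade top slope deg (arm end down +)',np.degrees(np.arctan(np.polyfit(X,Z,1)[0])).round(2),np.round(Z,1).tolist(),'yaw',np.degrees(np.arctan(np.polyfit(q[:,0],q[:,1],1)[0])).round(1))
    k=P[(abs(P[:,1]-y0)>8)&(abs(P[:,1]-y0)<22)&(P[:,0]>-11)&(P[:,0]<-1.5)&(P[:,2]>zo-30)&(P[:,2]<zo+25)]
    print('  plate front',len(k),'slope',np.degrees(np.arctan(np.polyfit(k[:,2],k[:,0],1)[0])).round(2),np.median(k[:,0]).round(1))
fit(4,-35,'ours');fit(-85,-110,'hung')
o=np.load('top0.npy');t,dt=cap('top');W=cloud('top',dt)
s0=np.load('scene0.npy')
for nm,u0,u1,v0,v1 in (('timer',278,304,222,248),('drop',238,252,230,244),('mark',376,424,218,232)):
    for A in(o,W):
        p=A[v0:v1,u0:u1].reshape(-1,3);p=p[(p[:,2]>.006)&(p[:,2]<.1)];print(nm,(p.mean(0)*1000).round(1))
E
```

```text
ours 386 blade top slope deg (arm end down +) 2.73 [-25.7, -25.6, -24.6, -25.1, -24.1, -24.1, -23.8, -23.7, -22.6, -22.1, -23.0, -22.1] yaw 0.3
  plate front 89 slope -3.08 -4.4
hung 242 blade top slope deg (arm end down +) -0.07 [-95.7, -95.5, -95.3, -96.3, -95.5, -96.2, -96.7, -96.1, -96.5, -96.7, -94.6, -95.5] yaw -1.0
  plate front 36 slope 2.23 -3.5
timer [406.7 -55.8  16.4]
timer [406.6 -56.3  16.7]
drop [401.6  93.4  37.3]
drop [nan nan nan]
mark [ 441.1 -433.6   14.5]
mark [ 441.  -433.3   14.2]<stdin>:17: RuntimeWarning: Mean of empty slice.
  ret = um.true_divide(
```

```bash
python3 -c "
from station import ctrl
print(ctrl.finish_job())"
```

```text
the job is handed in; nothing more can be done
None
```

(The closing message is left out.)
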